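# Load the sliding pot holder and lock its leg at the mark

## Task

Set the round paint pot upright in the square pocket of the sliding pot holder, then swing the keeper arm over its lid until it is fully shut. Then draw the spring-loaded leg out until its pointer lines up with the ridge of the mark clip, squeeze the cam lever fully shut against the grip post there (not before the leg is at the mark), and finish still pinching post and lever with the pointer on the mark: do not let go, a colleague will tighten the cam nut. Leave the bowl and the eraser where they are.

Things in the scene. Friction and masses are not known exactly. Their poses are not given: they have to be found in the camera images.
- pot: Round paint pot with a white screw lid, 46 mm diameter and 46 mm high, about 75 g, standing loose and upright on the worktop. Origin at the centre of its underside, z up through the lid. The lid is the part from 34 to 46 mm height; it is grasped across 45 mm.
- rail: Fixed aluminium rail plate of the pot holder, 76 mm wide (its x), 300 mm long (its y, from -130 to +170 mm), about 14 mm high with two low ribs. Origin on the worktop under the plate. Its +y axis is the direction in which the leg slides out; its -x side (nearer the robot) carries a scale and the mark clip.
- leg (a joint): Steel leg sliding along the rail's +y, m: 0 = fully in (its start), up to 0.105. A spring pulls it in with 4 N (in) to 8 N (out); let go, it runs back, and the shut cam lever alone does not stop it. Pocket, grip post, keeper, cam lever and pointer ride on it: with the leg in, pocket centre at rail y = -75 mm, post centre at +15 mm, both at x = 0; add the joint value.
- pocket_floor (a point): Centre of the inner floor of the square open-topped pocket, 20 mm above the worktop; frame parallel to the rail's. Inside 51 x 51 mm, walls 4 mm thick whose tops are 12 mm above the floor. The pot stands in it upright; its lid top is then 66 mm above the worktop.
- keeper (a joint): Keeper arm on an upright hinge pin at the pocket's far (+x) side, rad: 0 = fully shut, lying over the lid and pointing to the rail's -x; grows as it swings open towards the rail's -y (1.57 = pointing to -y), up to 1.9. Starts open, moves easily, stays where left. Arm 12 mm wide, 70 to 75 mm above the worktop, 4 mm above the seated pot's lid.
- keeper_pivot (a point): Point on the keeper's upright hinge axis, at the underside of the keeper arm, 70 mm above the worktop, 40 mm from the pocket centre towards the rail's +x.
- keeper_knob (a point): Centre of the top of the upright round black knob near the end of the keeper arm: 12 mm diameter, rising 25 mm above the arm, top 100 mm above the worktop, 45 mm from the hinge axis.
- grip_post: Upright aluminium post fixed on the leg: 26 mm wide (x), 14 mm thick along the slide (y), 65 mm tall. Origin at the centre of its foot, 20 mm above the worktop; axes parallel to the rail's; its top is 85 mm above the worktop.
- cam_lever (a joint): Black cam lever hinged at its foot on the +y side of the grip post, rad: 0 = fully shut, upright, parallel to the post; grows as it leans to the rail's +y, up to 0.55. Starts open, stays where left; 1 N at the tip moves it. Plate 8 mm thick, 20 mm wide. Shut, post and lever together span 24 mm along y, from -7 to +17 mm of the post's centre; at 0.5 rad about 53 mm at the top.
- lever_tip (a point): Middle of the free end of the cam lever, 58 mm from its hinge axis; 85 mm above the worktop when shut. The hinge axis lies along the rail's x, 13 mm from the post's centre towards +y, 27 mm above the worktop.
- pointer (a point): Outer end of the small steel pointer tongue that sticks out of the leg to the rail's -x side, level with the centre of the grip post, 20 mm above the worktop.
- mark_clip: Length mark: small dark clip, 12 mm long (y), on the rail's -x edge, with a 2 mm ridge across its top at its centre. Origin under the ridge, 8 mm above the worktop; axes parallel to the rail's. The leg is at the mark when the pointer has the same y in the rail frame as this origin; the place of the clip changes, 45 to 85 mm of travel.
- bowl: Bystander: speckled grey bowl, 77 mm wide, 42 mm high. Origin at the centre of its underside.
- eraser: Bystander: sleeved eraser, 23 x 42 x 13 mm lying flat. Origin at the centre of its underside.
Things that resemble listed ones, but are neither listed nor needed, are in the scene too. Leave any brown or orange look-alike of the pot alone.

How it is judged:
By the outcome, as a careful person would: the job done as asked, in the order asked, and still so for the second after the job is handed in, while the arm keeps its last pose, push and grip.
It also fails if it takes over 64 s, if anything falls off the work surface, if the arm or the gripper's body presses on something with over 40 N, if the wrist force passes 120 N, or if a joint passes its speed limit or range.

## Robot

A 6-joint arm with a two-finger parallel gripper is mounted at the origin on a cart in front of the work surface, level with it; the furniture and walls round the work are solid. World frame = base frame: x ahead of the robot, y to its left, z up, the work surface at z = 0. Lengths are in m, angles in rad, forces in N, time in s.
With the tool pointing down it reaches from about 0.275 to 1 m from the base axis. Payload 8.4 kg.
Tool frame: the origin (TCP) lies on the centre line of the jaws, within the pads' length; the fingertips stand 25 mm ahead of it and the grasp point (between the pads) lies 6 mm ahead of it; z points along the fingers, y is the line along which they close (so a half turn about z gives the same grasp; the last joint's range is limited). The gripper opens to 85 mm and grips with 20 to 120 N. Pads are 22 mm wide; open, the fingers measure 114 mm over their backs; the gripper's body (76 mm by 85 mm) begins 54 mm behind the grasp point. The pads swing forward as they close: fully open they stand 13 mm farther back than shut.
Start: joints at [-1.135, 0.353, 1.633, -0, 1.155, -0.002], TCP at [0.265, -0.566, 0.256] pointing down, gripper open.
Joint ranges: [-2.63, 2.63], [-0.92, 2.1], [0.06, 2.66], [-1.3, 4.44], [0, 2.69], [-3.02, 3.02]. Speed limits (rad/s): [2.22, 2.22, 2.79, 3.14, 3.14, 3.14].

## Interface

Orientations are given as a unit quaternion [x, y, z, w].
In Python, from workcell import ctrl, grab_frame, hand_in, find_in gives the robot as it stands. The module is installed in compiled form; this text tells all that it offers.
- The arm moves only by the tool move_arm, never from a script. Its argument "motion" is a list of rows, each a list of 2 entries, a list of its own where there are three numbers: the shift along the tool's x, y, z each as a share of 20 mm, from -1 to 1, then the turn, a rotation vector about the tool's x, y, z each as a share of 4 degrees, from -1 to 1. In form: [[[x, y, z], [rx, ry, rz]], ...]. A call has 1 to 8 rows; each row shifts and turns the commanded pose from where the row before left it, along the tool's axes as they then stand; what a row does not reach is not made up. A row lasts 1/12 s, in which the tool goes at most 41.7 mm and 7.16 degrees, less where a joint would pass 70% of its speed; a pose out of reach is approached as far as the arm can. A call with a number of a shift or a turn outside -1 to 1 is refused whole. A call with a gripper value outside its range is refused whole. "jaw" is the closure, from -1 (fully open) to 1 (shut), set as the call begins (left out, the last holds). The fingers move at their own pace and stop on an object; "newtons" is the grip in N (left out, the last holds). Time passes only in rows, so rows that do not move let the fingers close. It gives the time, the measured TCP pose, the force, the opening and the grip force at its end, in the units of the state.
- ctrl.get_state(): the state, without advancing time (a new reading comes with each control period).
- grab_frame(name): name is "scene" or "top" or "wrist"; returns a dict with "image" (384x512x3 uint8, red, green, blue), "intrinsics" (3x3 intrinsics, pixels), "rvec" (rotation vector, rad) and "tvec" (3), from world to camera coordinates, as OpenCV has them. Camera axes: x right, y down, z forward; pixel columns grow to the right and rows downward; lengths in m; the calibration is good to about 2 mm. A picture is of the moment at which its call begins. There is no depth.
- hand_in(): hands the job in; it is judged then, once.
Trained networks look in the newest picture that a camera, given by its name, has taken for a name from the list of things; names that differ only in an ending like _2 or _b are one class to them, and where a whole thing is asked for, a point or a joint stands for the part that bears it (a point fixed in the world has none). Each returns a list of dicts, best first, with "p" (0 to 1); they miss things now and then, are a little off and sometimes report something else, mostly with a low value. They report only what shows in the picture. A call takes as long as a camera call. They do not tell look-alikes from the thing itself.
- find_in(camera, thing): "bbox" ([left, top, right, bottom] as shares, 0 to 1, of the picture: columns of its width, rows of its height, round what is visible of it).
The state is a dict: "clock": time; "joint_pos": joint angles; "joint_vel": joint speeds; "effort": joint torques, N m; "eef_pos": TCP position; "tool_rot": TCP orientation; "ft_force": force on the tool from outside, world axes, zero at the start; "wrist_torque": the same for the moment, N m; "finger_gap": opening from 0.0 (shut) to 1.0 (fully open); "gripper_force": force on a finger pad.
Only numpy, scipy, OpenCV 4.12 (cv2) and the standard library are available. Lean on these libraries where they do the work, as an engineer would, in place of code of your own. Each camera call takes 0.05 s, during which the arm holds its last target. There are 200 camera calls.

## Working session

There is one attempt and no reset: what is moved stays moved. The work goes in short steps, Python scripts to look and compute and a tool call to move; the robot and the scene stay as the last step left them, time stands still between calls to the robot, and variables do not carry over. Pictures are saved under pics/ and viewed, at most 10 in all, crops included, and the job is handed in when it is done.

Besides the shell and the picture viewer there is one more tool, called after ">>>" in YAML: its name, and indented under it one key for each argument. move_arm: Moves the arm, as the interface text tells. Shift numbers are shares of 20 mm and turn numbers shares of 4 degrees, none past 1 either way. Its arguments: {"type":"object","properties":{"motion":{"type":"array"},"jaw":{"type":"number"},"newtons":{"type":"number"}},"required":["motion"]}

```bash
mkdir -p pics
cat > h.py <<'E'
import numpy as np, cv2
from workcell import ctrl, grab_frame, hand_in, find_in
def cam(f):
    R,_=cv2.Rodrigues(np.array(f["rvec"],float)); return np.array(f["intrinsics"]),R,np.array(f["tvec"],float).ravel()
def px2w(f,u,v,z):
    K,R,t=cam(f); d=R.T@np.linalg.inv(K)@[u,v,1]; c=-R.T@t
    return c+d*(z-c[2])/d[2]
def w2px(f,p):
    K,R,t=cam(f); q=K@(R@np.array(p,float)+t); return q[:2]/q[2]
def save(f,name,crop=None,s=1):
    im=f["image"][:,:,::-1]
    if crop: l,t,r,b=crop; im=im[t:b,l:r]
    cv2.imwrite("pics/"+name,cv2.resize(im,None,fx=s,fy=s,interpolation=cv2.INTER_CUBIC))
def boxes(c,n,k=3):
    return [(round(d["p"],2),[round(x*w) for x,w in zip(d["bbox"],(512,384,512,384))]) for d in find_in(c,n)[:k]]
E
python3 - <<'E'
from h import *
s=ctrl.get_state();print({k:np.round(v,3) for k,v in s.items()})
fr={c:grab_frame(c) for c in("scene","top")}
a=np.hstack([fr["scene"]["image"],fr["top"]["image"]])
save(fr["scene"],"s0.png",s=1.5);save(fr["top"],"t0.png",s=1.5)
for c in fr:
    K,R,t=cam(fr[c]);print(c,-R.T@t,K[0,0])
    for n in["pot","rail","leg","pocket_floor","keeper","keeper_knob","grip_post","cam_lever","lever_tip","pointer","mark_clip","bowl","eraser"]:
        print(c,n,boxes(c,n))
E
```

```text
{'clock': np.float64(0.0), 'joint_pos': array([-1.135,  0.354,  1.634,  0.   ,  1.155, -0.002]), 'joint_vel': array([ 0.001, -0.   ,  0.001, -0.001,  0.001, -0.001]), 'effort': array([ 1.0000e-03, -6.0525e+01, -3.4206e+01,  0.0000e+00,  1.0000e-02,
        0.0000e+00]), 'eef_pos': array([ 0.265, -0.566,  0.256]), 'tool_rot': array([ 0.976,  0.217, -0.   , -0.001]), 'ft_force': array([-0.296, -0.677,  0.875]), 'wrist_torque': array([ 0.006, -0.013,  0.031]), 'gripper_force': np.float64(0.0), 'finger_gap': np.float64(1.0)}
scene [-0.03952509  0.79001448  0.69480984] 475.08207018808037
scene pot [(0.79, [211, 177, 236, 198]), (0.68, [202, 199, 220, 229]), (0.58, [127, 253, 152, 286])]
scene rail [(0.89, [275, 119, 385, 211]), (0.22, [332, 147, 340, 176])]
scene leg [(0.75, [318, 120, 378, 184])]
scene pocket_floor [(0.95, [319, 122, 374, 181])]
scene keeper []
scene keeper_knob [(0.58, [347, 120, 366, 137])]
scene grip_post [(0.76, [330, 149, 343, 176]), (0.59, [318, 119, 374, 184])]
scene cam_lever [(0.45, [318, 161, 334, 178])]
scene lever_tip [(0.64, [321, 159, 334, 176])]
scene poin
[... 203 characters left out ...]
3164] 495.2548376455256
top pot [(0.86, [237, 146, 251, 168]), (0.65, [199, 167, 222, 189]), (0.62, [117, 181, 140, 205])]
top rail [(0.87, [271, 188, 406, 232])]
top leg [(0.87, [322, 193, 403, 230])]
top pocket_floor [(0.73, [320, 194, 404, 226])]
top keeper [(0.67, [377, 192, 404, 199])]
top keeper_knob [(0.24, [322, 193, 404, 229])]
top grip_post [(0.58, [336, 203, 345, 215])]
top cam_lever [(0.53, [320, 204, 334, 213])]
top lever_tip [(0.56, [322, 204, 333, 214])]
top pointer [(0.7, [378, 193, 405, 197]), (0.69, [318, 192, 406, 228])]
top mark_clip [(0.74, [320, 204, 332, 212])]
top bowl [(0.85, [200, 218, 232, 249]), (0.7, [323, 201, 336, 215])]
top eraser [(0.6, [163, 206, 177, 222])]
```

View pics/s0.png

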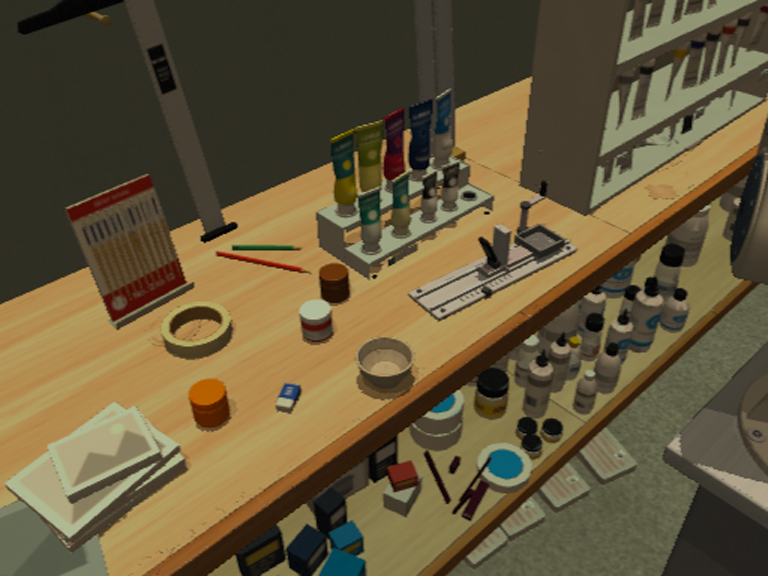

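View pics/t0.png

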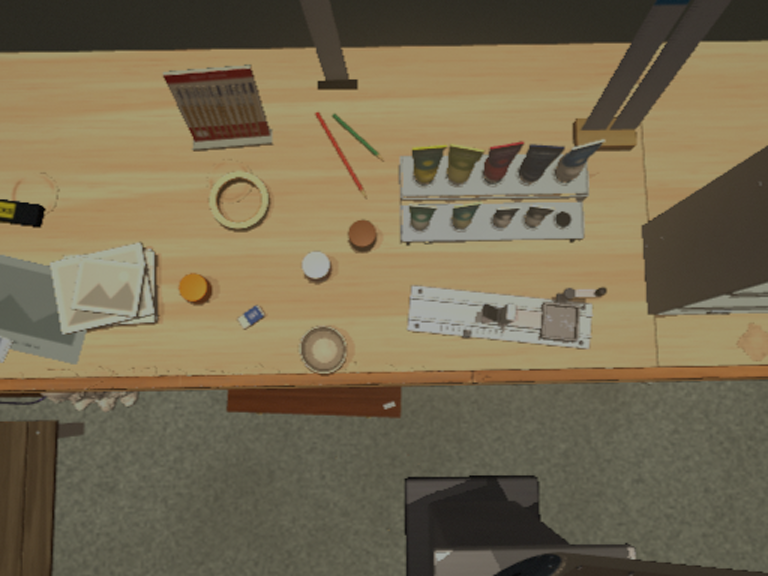

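The white-lidded jar is at scene (316,320) and top (316,266) in view pixels. The look-alikes are brown (scene 334,282) and orange (209,402). Only the white-lidded one fits the description, so I'll confirm it in a crop along with the rail.

Run:
```python
from h import *
ft=grab_frame("top");fs=grab_frame("scene")
a=cv2.resize(ft["image"][183:237,265:410],None,fx=5,fy=5,interpolation=cv2.INTER_CUBIC)
b=cv2.resize(fs["image"][110:235,195:400],None,fx=2.4,fy=2.4,interpolation=cv2.INTER_CUBIC)
c=np.zeros((580,725,3),np.uint8);c[:270,:725]=a;c[275:575,:492]=b
cv2.imwrite("pics/c1.png",c[:,:,::-1])
for n in ["top","scene"]: print(n,boxes(n,"pot",4))
print(px2w(ft,210.5,177.5,.046),px2w(fs,211,214,.023))
# pot lid by colour in top
im=ft["image"].astype(int);m=((im.min(2)>110)&(im.max(2)-im.min(2)<40)).astype(np.uint8)
m[:, :195]=0;m[:,226:]=0;m[:162]=0;m[194:]=0
ys,xs=np.nonzero(m);print(len(xs),xs.mean(),ys.mean(),px2w(ft,xs.mean(),ys.mean(),.046))
for u,v in [(274,192),(272,222),(393,202),(392,231)]: print(px2w(ft,u,v,.010))
```

```text
top [(0.84, [200, 168, 223, 190]), (0.67, [233, 148, 249, 167]), (0.53, [119, 181, 141, 205])]
scene [(0.71, [127, 253, 153, 288]), (0.7, [204, 199, 221, 225]), (0.68, [210, 180, 236, 200])]
[0.60074459 0.34043226 0.046     ] [0.60231841 0.34072049 0.023     ]
271 210.02952029520296 176.0369003690037 [0.60433518 0.34154575 0.046     ]
[0.56797693 0.18682348 0.01      ]
[0.49385173 0.19341486 0.01      ]
[ 0.53811009 -0.10592184  0.01      ]
[ 0.46679714 -0.09949472  0.01      ]
```

View pics/c1.png

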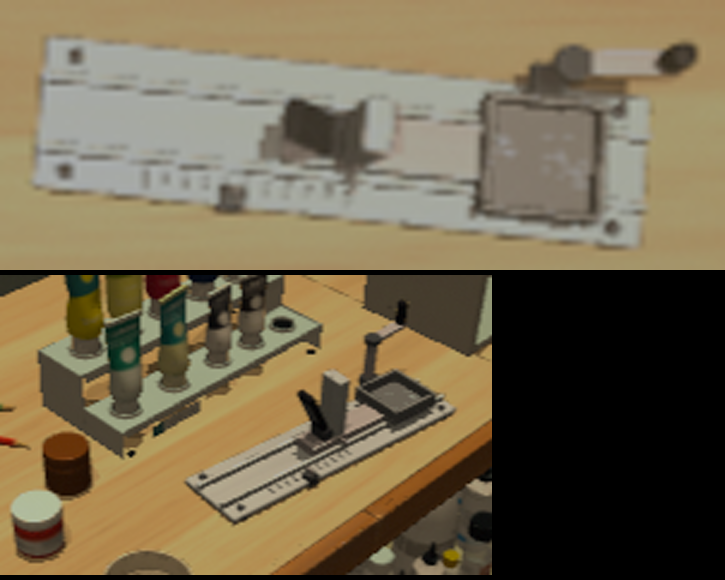

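Crop confirms it: the white-lidded pot with the red band is at scene view (316,320), about world (0.603, 0.341). The rail, clip, open keeper and open lever are also clear. I'll move over the rail and look with the wrist camera.

>>> move_arm:
  motion:
    - [[0, 0, 0], [0, 0, 0.95]]
    - [[0, 0, 0], [0, 0, 0.95]]
    - [[0, 0, 0], [0, 0, 0.95]]
    - [[0, 0, 0], [0, 0, 0.95]]
    - [[0, 0, 0], [0, 0, 0.95]]
    - [[0, 0, 0], [0, 0, 0.95]]
    - [[0, 0, 0], [0, 0, 0.95]]
    - [[0, 0, 0], [0, 0, 0.95]]
  jaw: -1
  newtons: 30

```text
clock: 2.27
eef_pos: [0.265, -0.5661, 0.2563]
tool_rot: [0.999, -0.048, 0.0, 0.0]
ft_force: [-0.4, 0.1, -0.6]
finger_gap: 1.0
gripper_force: 0.0
```

>>> move_arm:
  motion:
    - [[0.03, -0.96, -0.1], [0, 0, 0]]
    - [[0.03, -0.96, -0.1], [0, 0, 0]]
    - [[0.03, -0.96, -0.1], [0, 0, 0]]
    - [[0.03, -0.96, -0.1], [0, 0, 0]]
    - [[0.03, -0.96, -0.1], [0, 0, 0]]
    - [[0.03, -0.96, -0.1], [0, 0, 0]]
    - [[0.03, -0.96, -0.1], [0, 0, 0]]
    - [[0.03, -0.96, -0.1], [0, 0, 0]]

```text
clock: 2.93
eef_pos: [0.284, -0.4127, 0.2725]
tool_rot: [0.999, -0.046, 0.0, 0.0]
ft_force: [0.5, 0.5, 0.0]
finger_gap: 0.995
gripper_force: 0.0
```

>>> move_arm:
  motion:
    - [[0.03, -0.96, -0.1], [0, 0, 0]]
    - [[0.03, -0.96, -0.1], [0, 0, 0]]
    - [[0.03, -0.96, -0.1], [0, 0, 0]]
    - [[0.03, -0.96, -0.1], [0, 0, 0]]
    - [[0.03, -0.96, -0.1], [0, 0, 0]]
    - [[0.03, -0.96, -0.1], [0, 0, 0]]
    - [[0.03, -0.96, -0.1], [0, 0, 0]]
    - [[0.03, -0.96, -0.1], [0, 0, 0]]

```text
clock: 3.6
eef_pos: [0.303, -0.2602, 0.2885]
tool_rot: [0.999, -0.046, 0.0, 0.0]
ft_force: [0.6, -0.6, -0.6]
finger_gap: 0.996
gripper_force: 0.0
```

>>> move_arm:
  motion:
    - [[0.03, -0.96, -0.1], [0, 0, 0]]
    - [[0.03, -0.96, -0.1], [0, 0, 0]]
    - [[0.03, -0.96, -0.1], [0, 0, 0]]
    - [[0.03, -0.96, -0.1], [0, 0, 0]]
    - [[0.03, -0.96, -0.1], [0, 0, 0]]
    - [[0.03, -0.96, -0.1], [0, 0, 0]]
    - [[0.03, -0.96, -0.1], [0, 0, 0]]
    - [[0.03, -0.96, -0.1], [0, 0, 0]]

```text
clock: 4.27
eef_pos: [0.322, -0.1077, 0.3046]
tool_rot: [0.999, -0.046, 0.0, 0.0]
ft_force: [0.3, -0.5, -0.6]
finger_gap: 0.997
gripper_force: 0.0
```

>>> move_arm:
  motion:
    - [[0.6, -0.96, 0], [0, 0, 0]]
    - [[0.6, -0.96, 0], [0, 0, 0]]
    - [[0.6, -0.96, 0], [0, 0, 0]]
    - [[0.6, -0.96, 0], [0, 0, 0]]
    - [[0.6, -0.96, 0], [0, 0, 0]]
    - [[0.6, -0.96, 0], [0, 0, 0]]
    - [[0.6, -0.96, 0], [0, 0, 0]]
    - [[0.6, -0.96, 0], [0, 0, 0]]

```text
clock: 4.93
eef_pos: [0.4324, 0.0366, 0.3044]
tool_rot: [0.999, -0.046, 0.0, -0.0]
ft_force: [0.1, -0.1, -0.3]
finger_gap: 1.002
gripper_force: 0.0
```

Run:
```python
from h import *
f=grab_frame("wrist");save(f,"w1.png",s=1.5)
s=ctrl.get_state();print(s["clock"],s["eef_pos"],s["tool_rot"])
K,R,t=cam(f);print(-R.T@t,R[2],K[0,0])
for n in["pot","rail","pocket_floor","keeper_knob","grip_post","lever_tip","pointer","mark_clip"]:print(n,boxes("wrist",n,2))
```

```text
4.9833 [0.43481423 0.03875434 0.30465775] [ 9.98925608e-01 -4.63167419e-02  1.19519893e-03 -9.79928906e-04]
[0.50776546 0.02964631 0.42095687] [-0.29484025  0.02752407 -0.95515007] 301.3199400868821
pot [(0.89, [0, 29, 14, 66]), (0.79, [12, 0, 66, 15])]
rail [(0.86, [120, 38, 386, 127]), (0.73, [319, 41, 387, 63])]
pocket_floor [(0.96, [202, 42, 387, 118]), (0.56, [1, 128, 54, 186])]
keeper_knob [(0.95, [321, 39, 387, 64])]
grip_post [(0.76, [236, 79, 249, 105])]
lever_tip [(0.81, [200, 79, 238, 101]), (0.3, [321, 42, 388, 65])]
pointer [(0.72, [204, 40, 387, 120])]
mark_clip [(0.43, [196, 114, 204, 125])]
```

View pics/w1.png

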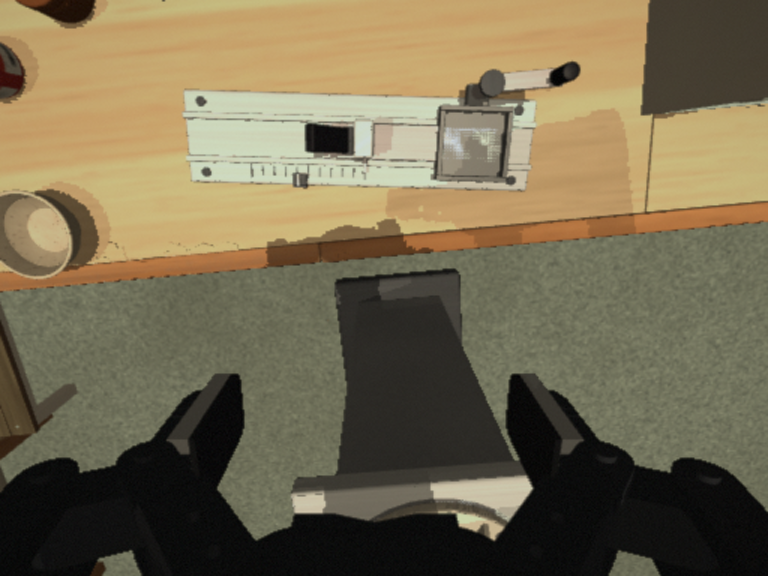

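The wrist view shows the rail from (185,90) to (535,190), pocket centre near (473,144), post (364,139), lever (330,138), clip (299,181), knob top (568,72). I'll enlarge it to measure.

Run:
```python
from h import *
f=grab_frame("wrist");np.save("w1.npy",f,allow_pickle=True)
im=f["image"]
a=cv2.resize(im[50:130,115:260],None,fx=5,fy=5,interpolation=cv2.INTER_CUBIC)[:,:790]
b=cv2.resize(im[35:130,270:395],None,fx=5,fy=5,interpolation=cv2.INTER_CUBIC)
a=a[:295] if 0 else a
c=np.zeros((600,800,3),np.uint8)
a=cv2.resize(im[50:130,115:260],None,fx=3.5,fy=3.5,interpolation=cv2.INTER_CUBIC)
b=cv2.resize(im[35:130,270:395],None,fx=3.2,fy=3.2,interpolation=cv2.INTER_CUBIC)
c[:a.shape[0],:a.shape[1]]=a;c[290:290+b.shape[0],:b.shape[1]]=b
cv2.imwrite("pics/c2.png",c[:,:,::-1])
```

```text
(no output)
```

View pics/c2.png

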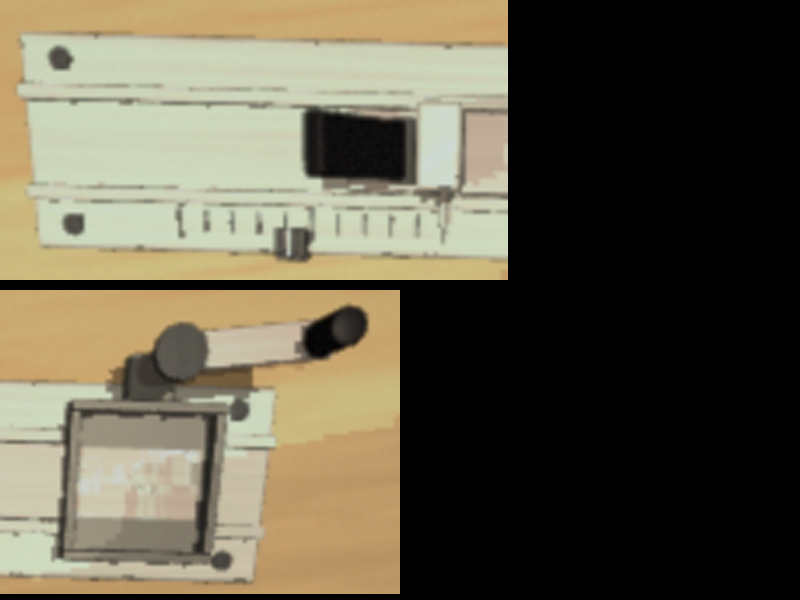

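```bash
cat > fit.py <<'E'
from h import *
from scipy.optimize import least_squares
f=np.load("w1.npy",allow_pickle=True).item()
A=lambda X,Y:(115+X/3.5,50+Y/3.5)
B=lambda X,Y:(270+X/3.2,35+(Y-290)/3.2)
P=[(A(22,34),(38,170,8)),(A(42,246),(-38,170,8)),(B(274,390),(38,-130,8)),(B(253,580),(-38,-130,8)),
(B(67,403),(29.5,-45.5,32)),(B(228,403),(29.5,-104.5,32)),(B(58,560),(-29.5,-45.5,32)),(B(212,560),(-29.5,-104.5,32)),
(A(418,103),(13,22,85)),(A(462,106),(13,8,85)),(A(418,187),(-13,22,85)),(A(460,187),(-13,8,85))]
def T(q,p):
    c,s=np.cos(q[2]),np.sin(q[2]);p=np.array(p)/1e3
    return [q[0]+c*p[0]-s*p[1],q[1]+s*p[0]+c*p[1],p[2]]
res=lambda q:np.ravel([w2px(f,T(q,m))-u for u,m in P])
def inv(q,w):
    c,s=np.cos(q[2]),np.sin(q[2]);d=w[:2]-q[:2];return np.array([c*d[0]+s*d[1],-s*d[0]+c*d[1]])*1e3
if __name__=="__main__":
    r=least_squares(res,[.515,.024,-.096],loss="soft_l1");q=r.x;print(q,np.degrees(q[2]));print(np.round(res(q).reshape(-1,2),1).tolist())
    print("pocket",T(q,(0,-75,20)),"pivot",T(q,(40,-75,70)))
    for n,u,z in[("pointer",A(444,243),.02),("clip",A(292,243),.013),("knob",B(349,325),.1),("pivotcap",B(182,350),.08),("levertip",A(322,146),.078)]:
        w=px2w(f,*u,z);print(n,w,inv(q,w))
    np.save("q.npy",q)
E
python3 fit.py
```

```text
[ 0.51581122  0.02199123 -0.11769608] -6.743488586335358
[[-2.1, -0.6], [-1.9, 1.0], [1.3, -1.0], [0.6, 1.1], [1.5, -1.5], [0.4, -0.3], [1.2, 0.2], [0.0, 1.4], [-0.9, -0.5], [-0.0, -1.1], [-1.1, 1.5], [0.1, 1.8]]
pocket [np.float64(0.5070043760673429), np.float64(-0.052489905055483496), np.float64(0.02)] pivot [np.float64(0.54672764839338), np.float64(-0.057186886608726534), np.float64(0.07)]
pointer [0.4863731  0.03981596 0.02      ] [-31.32751452  14.24465491]
clip [0.4913805  0.09685351 0.013     ] [-33.05237312  71.47560176]
knob [ 0.54658727 -0.10155982  0.1       ] [  45.07106181 -119.08243408]
pivotcap [ 0.54675295 -0.05615906  0.08      ] [ 39.90443835 -73.97631166]
levertip [0.52167427 0.0725002  0.078     ] [-0.10850401 50.84800236]
```

>>> move_arm:
  motion:
    - [[0.2, -0.93, 0.3], [0, 0, 0.2]]
    - [[0.2, -0.93, 0.3], [0, 0, 0]]
    - [[0.2, -0.93, 0.3], [0, 0, 0]]
    - [[0.2, -0.93, 0.3], [0, 0, 0]]
    - [[0.2, -0.93, 0.3], [0, 0, 0]]
    - [[0.2, -0.93, 0.3], [0, 0, 0]]
    - [[0.2, -0.93, 0.3], [0, 0, 0]]
    - [[0.2, -0.93, 0.3], [0, 0, 0]]
  jaw: -0.5

```text
clock: 6.1
eef_pos: [0.4794, 0.1806, 0.2561]
tool_rot: [0.999, -0.054, 0.0, -0.0]
ft_force: [0.4, 0.0, 0.0]
finger_gap: 0.748
gripper_force: 0.0
```

>>> move_arm:
  motion:
    - [[0.2, -0.93, 0.3], [0, 0, 0]]
    - [[0.2, -0.93, 0.3], [0, 0, 0]]
    - [[0.2, -0.93, 0.3], [0, 0, 0]]
    - [[0.2, -0.93, 0.3], [0, 0, 0]]
    - [[0.2, -0.93, 0.3], [0, 0, 0]]
    - [[0.2, -0.93, 0.3], [0, 0, 0]]
    - [[0.2, -0.93, 0.3], [0, 0, 0]]
    - [[0, 0, 0], [0, 0, 0]]

```text
clock: 6.77
eef_pos: [0.5216, 0.3086, 0.2132]
tool_rot: [0.999, -0.053, -0.0, -0.0]
ft_force: [-0.7, 0.5, 0.0]
finger_gap: 0.753
gripper_force: 0.0
```

Run:
```python
from h import *
f=grab_frame("wrist");save(f,"w2.png",s=1.5);np.save("w2.npy",f,allow_pickle=True)
s=ctrl.get_state();print(s["clock"],s["eef_pos"],s["tool_rot"],s["finger_gap"])
for p,b in boxes("wrist","pot",4):print(p,b,px2w(f,(b[0]+b[2])/2,(b[1]+b[3])/2,.03))
```

```text
6.8167 [0.52102161 0.30719535 0.21356386] [ 9.98600395e-01 -5.28875175e-02 -3.59276525e-04  1.78296768e-04] 0.7453398247374167
0.93 [255, 2, 309, 61] [0.65342729 0.26568975 0.03      ]
0.74 [181, 72, 231, 128] [0.60305289 0.34169028 0.03      ]
0.57 [2, 129, 57, 181] [0.56992543 0.52508346 0.03      ]
```

View pics/w2.png

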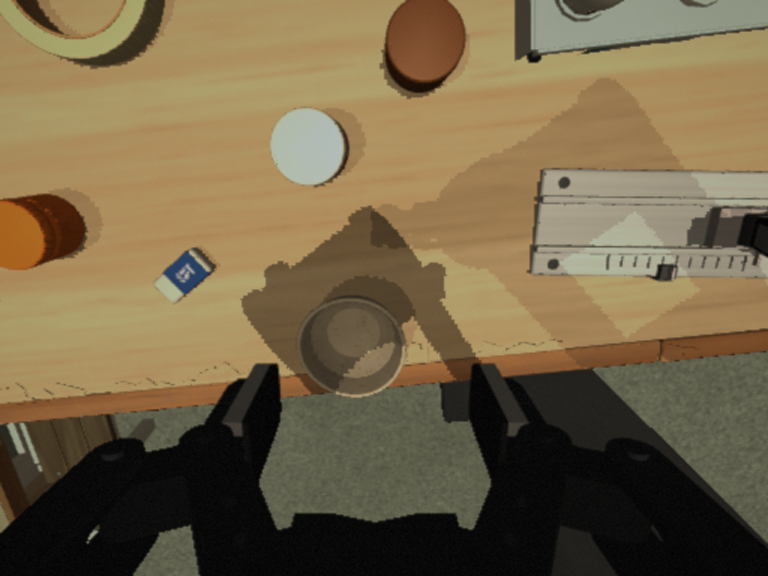

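The white lid is at view (308,146), brown pot (425,40), orange (30,232), bowl (352,345). I'll compute the lid centre and the move.

```bash
cat >> h.py <<'E'
def plan(p,yaw=None,mm=True):
    from scipy.spatial.transform import Rotation as Ro
    s=ctrl.get_state();R=Ro.from_quat(s["tool_rot"]).as_matrix()
    print("clk %.2f"%s["clock"],"at",np.round(s["eef_pos"],4),"phi",round(np.degrees(np.arctan2(R[1,0],R[0,0])),2),"tool mm",np.round(R.T@(np.array(p)-s["eef_pos"])*1e3,1))
E
python3 - <<'E'
from h import *
f=np.load("w2.npy",allow_pickle=True).item();im=f["image"].astype(int)
m=((im.min(2)>130)&(im.max(2)-im.min(2)<45)).astype(np.uint8);n,l,st,ce=cv2.connectedComponentsWithStats(m)
i=l[98,206];print(st[i],ce[i]);w=px2w(f,*ce[i],.046);print(w)
e=px2w(f,st[i][0],ce[i][1],.046)-px2w(f,st[i][0]+st[i][2],ce[i][1],.046);print("diam",np.linalg.norm(e))
plan([w[0],w[1],.047])
E
```

```text
[ 180   72   49   51 1953] [204.13159242  97.17869944]
[0.60528712 0.3407994  0.046     ]
diam 0.043875144719163595
clk 6.87 at [0.5208 0.3063 0.2139] phi -6.09 tool mm [ 80.5 -43.4 166.8]
```

>>> move_arm:
  motion:
    - [[0.8, -0.42, 0.6], [0, 0, 0]]
    - [[0.8, -0.42, 0.6], [0, 0, 0]]
    - [[0.8, -0.42, 0.6], [0, 0, 0]]
    - [[0.8, -0.42, 0.6], [0, 0, 0]]
    - [[0.8, -0.42, 0.6], [0, 0, 0]]
    - [[0, 0, 0.5], [0, 0, 0]]
    - [[0, 0, 0.5], [0, 0, 0]]
    - [[0, 0, 0], [0, 0, 0]]

```text
clock: 7.53
eef_pos: [0.6032, 0.3381, 0.1321]
tool_rot: [0.999, -0.054, -0.002, 0.001]
ft_force: [-0.4, -1.0, 0.2]
finger_gap: 0.748
gripper_force: 0.0
```

Run:
```python
from h import *
f=grab_frame("wrist");im=f["image"];plan([.605,.3398,.047])
print(boxes("wrist","pot"))
f2=grab_frame("top");save(f,"w3.png",s=1)
```

```text
clk 7.58 at [0.6034 0.3385 0.1333] phi -6.14 tool mm [ 1.6 -1.6 86.3]
[(0.83, [216, 170, 276, 238]), (0.83, [0, 228, 60, 301]), (0.56, [304, 92, 383, 161])]
```

>>> move_arm:
  motion:
    - [[0.08, -0.08, 0.8], [0, 0, 0]]
    - [[0, 0, 0.8], [0, 0, 0]]
    - [[0, 0, 0.8], [0, 0, 0]]
    - [[0, 0, 0.8], [0, 0, 0]]
    - [[0, 0, 0.7], [0, 0, 0]]
    - [[0, 0, 0.4], [0, 0, 0]]
    - [[0, 0, 0], [0, 0, 0]]
    - [[0, 0, 0], [0, 0, 0]]

```text
clock: 8.35
eef_pos: [0.6066, 0.3412, 0.0481]
tool_rot: [0.999, -0.053, -0.0, 0.0]
ft_force: [-0.9, 0.6, 0.2]
finger_gap: 0.746
gripper_force: 0.0
```

>>> move_arm:
  motion:
    - [[0, 0, 0], [0, 0, 0]]
    - [[0, 0, 0], [0, 0, 0]]
    - [[0, 0, 0], [0, 0, 0]]
    - [[0, 0, 0], [0, 0, 0]]
    - [[0, 0, 0], [0, 0, 0]]
    - [[0, 0, 0], [0, 0, 0]]
  jaw: 1
  newtons: 30

```text
clock: 8.85
eef_pos: [0.6075, 0.3416, 0.0496]
tool_rot: [0.999, -0.053, 0.001, -0.001]
ft_force: [-0.4, -0.1, 6.8]
finger_gap: 0.504
gripper_force: 30.8
```

Run:
```python
from h import *
plan([.605,.3398,.046]);s=ctrl.get_state();print(s["finger_gap"],s["gripper_force"],s["ft_force"])
f=grab_frame("wrist");save(f,"w4.png",s=1.2)
```

```text
clk 8.85 at [0.6075 0.3416 0.0496] phi -6.12 tool mm [-2.3  2.   3.6]
0.5039371399403086 30.840804070030572 [-0.39374799 -0.13006377  6.75915217]
```

View pics/w4.png

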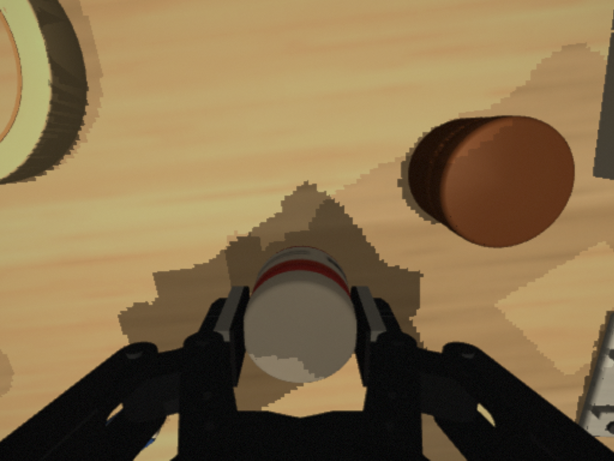

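The pot is held between the pads, with lid centre at view (300,330), roughly centred. I'll check the offset, lift, and plan the route to the pocket.

>>> move_arm:
  motion:
    - [[0, 0, -0.5], [0, 0, 0]]
    - [[0, 0, -0.9], [0, 0, 0]]
    - [[0, 0, -0.9], [0, 0, 0]]
    - [[0, 0, -0.9], [0, 0, 0]]
    - [[0, 0, -0.9], [0, 0, 0]]
    - [[0, 0, -0.9], [0, 0, 0]]
    - [[0, 0, -0.2], [0, 0, 0]]
    - [[0, 0, 0], [0, 0, 0]]

```text
clock: 9.57
eef_pos: [0.6075, 0.3417, 0.1542]
tool_rot: [0.999, -0.053, 0.001, -0.001]
ft_force: [-0.0, 0.8, -0.7]
finger_gap: 0.507
gripper_force: 30.9
```

Run:
```python
from h import *
f=grab_frame("wrist");s=ctrl.get_state();print(s["finger_gap"],s["gripper_force"],s["ft_force"])
im=f["image"].astype(int);m=((im.min(2)>60)&(im.max(2)-im.min(2)<45)).astype(np.uint8)
m[:210]=0;n,l,st,ce=cv2.connectedComponentsWithStats(m);i=l[275,251];print(st[i],ce[i])
z=s["eef_pos"][2]-.0035
for u,v in[(250,275),tuple(ce[i])]:print(px2w(f,u,v,z)-s["eef_pos"])
q=np.load("q.npy");from fit import T
plan(T(q,(0,-75,150)));cv2.imwrite("pics/w5.png",im[:,:,::-1])
```

```text
0.503202948085515 30.902392032839998 [-0.28700144  0.40169413 -0.66744651]
[ 204  235   93   84 6266] [249.51196936 276.47414619]
[ 0.00045201  0.00035096 -0.0035    ]
[-0.00029334  0.000657   -0.0035    ]
clk 9.62 at [0.6068 0.3413 0.1527] phi -6.11 tool mm [-57.3 402.2   2.4][ WARN:0@1.916] global loadsave.cpp:1063 imwrite_ Unsupported depth image for selected encoder is fallbacked to CV_8U.
```

>>> move_arm:
  motion:
    - [[-0.72, 0.2, -0.1], [0, 0, 0]]
    - [[-0.72, 0.2, -0.1], [0, 0, 0]]
    - [[-0.72, 0.2, -0.1], [0, 0, 0]]
    - [[-0.72, 0.2, -0.1], [0, 0, 0]]
    - [[0, 0.96, 0], [0, 0, 0]]
    - [[0, 0.96, 0], [0, 0, 0]]
    - [[0, 0.96, 0], [0, 0, 0]]
    - [[0, 0.96, 0], [0, 0, 0]]

```text
clock: 10.28
eef_pos: [0.5384, 0.254, 0.1587]
tool_rot: [0.999, -0.053, -0.001, 0.001]
ft_force: [-0.6, -0.3, -1.0]
finger_gap: 0.507
gripper_force: 30.9
```

>>> move_arm:
  motion:
    - [[0, 0.96, 0], [0, 0, 0]]
    - [[0, 0.96, 0], [0, 0, 0]]
    - [[0, 0.96, 0], [0, 0, 0]]
    - [[0, 0.96, 0], [0, 0, 0]]
    - [[0, 0.96, 0], [0, 0, 0]]
    - [[0, 0.96, 0], [0, 0, 0]]
    - [[0, 0.96, 0], [0, 0, 0]]
    - [[0, 0.96, 0], [0, 0, 0]]

```text
clock: 10.95
eef_pos: [0.5221, 0.1013, 0.1589]
tool_rot: [0.999, -0.053, -0.001, 0.0]
ft_force: [0.7, -0.3, -0.5]
finger_gap: 0.505
gripper_force: 30.9
```

>>> move_arm:
  motion:
    - [[0, 0.96, 0], [0, 0, 0]]
    - [[0, 0.96, 0], [0, 0, 0]]
    - [[0, 0.96, 0], [0, 0, 0]]
    - [[0, 0.96, 0], [0, 0, 0]]
    - [[0, 0.96, 0], [0, 0, 0]]
    - [[0, 0.96, 0], [0, 0, 0]]
    - [[0, 0.96, 0], [0, 0, 0]]
    - [[0, 0.96, 0], [0, 0, 0]]

```text
clock: 11.62
eef_pos: [0.5057, -0.0512, 0.159]
tool_rot: [0.999, -0.053, -0.001, -0.0]
ft_force: [0.1, 0.2, -2.1]
finger_gap: 0.503
gripper_force: 30.9
```

>>> move_arm:
  motion:
    - [[0, 0, 0], [0, 0, 0]]
    - [[0, 0, 0], [0, 0, 0]]

```text
clock: 11.78
eef_pos: [0.506, -0.0509, 0.1592]
tool_rot: [0.999, -0.054, -0.001, -0.0]
ft_force: [0.6, 1.0, -1.8]
finger_gap: 0.504
gripper_force: 30.9
```

Run:
```python
from h import *
from fit import T
f=grab_frame("wrist");np.save("w6.npy",f,allow_pickle=True);save(f,"w6.png",s=1.5)
q=np.load("q.npy");plan(T(q,(0,-75,70)));print(boxes("wrist","pocket_floor"),boxes("wrist","keeper_knob"))
```

```text
clk 11.83 at [ 0.5062 -0.0503  0.1594] phi -6.18 tool mm [ 1.2  2.1 89.4]
[(0.88, [61, 136, 339, 231])] [(0.8, [241, 139, 338, 168])]
```

View pics/w6.png

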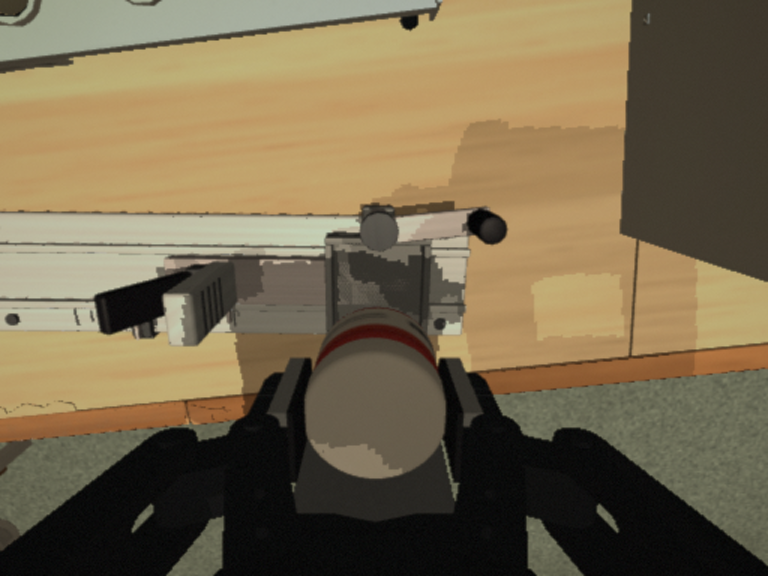

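The pot is held above the pocket. Pivot cap is at view (379,228), pocket's far rim corners near (326,235) and (433,240), knob top (490,227). I'll compare these with the model projection.

Run:
```python
from h import *
from fit import T
f=np.load("w6.npy",allow_pickle=True).item();q=np.load("q.npy")
for n,p in[("cap80",(40,-75,80)),("cap85",(40,-75,85)),("rimL",(29.5,-45.5,32)),("rimR",(29.5,-104.5,32)),("railR",(38,-130,8)),("railRn",(-38,-130,8)),("postTop",(0,15,85)),("post near L",(-13,22,85)),("pcent",(0,-75,0))]:
    print(n,np.round(w2px(f,T(q,p))*1.5,1))
g=cv2.cvtColor(f["image"],cv2.COLOR_RGB2GRAY)
for r in(165,175,185): print(r,g[r,210:300].tolist())
```

```text
cap80 [378.9 235.6]
cap85 [379.  237.6]
rimL [323.6 238.7]
rimR [432.  239.6]
railR [471.  218.2]
railRn [462.4 337.4]
postTop [178.6 323.8]
post near L [166.7 350.1]
pcent [377.  276.1]
165 [136, 140, 140, 139, 138, 134, 108, 123, 128, 130, 103, 59, 85, 106, 124, 127, 131, 129, 127, 126, 130, 131, 129, 126, 113, 109, 110, 109, 110, 110, 111, 109, 110, 110, 105, 83, 74, 78, 76, 80, 79, 77, 77, 78, 77, 77, 79, 79, 81, 88, 86, 105, 110, 110, 111, 110, 111, 111, 111, 111, 111, 112, 111, 111, 110, 111, 111, 110, 111, 108, 68, 44, 41, 82, 106, 106, 102, 85, 93, 97, 97, 96, 96, 95, 95, 95, 96, 95, 90, 96]
175 [102, 102, 103, 103, 102, 101, 79, 70, 70, 68, 59, 38, 41, 48, 51, 57, 83, 85, 81, 91, 79, 85, 62, 52, 50, 50, 50, 50, 50, 50, 51, 50, 50, 52, 51, 50, 51, 49, 51, 49, 50, 50, 50, 50, 50, 51, 52, 51, 52, 53, 53, 51, 51, 51, 50, 51, 53, 59, 63, 68, 102, 105, 66, 52, 53, 52, 51, 51, 52, 50, 50, 37, 35, 45, 50, 50, 49, 67, 82, 87, 102, 114, 170, 181, 181, 180, 180, 180, 180, 180]
185 [103, 103, 103, 103, 104, 102, 86, 68, 69, 69, 63, 40, 39, 47, 52, 72, 81, 76, 82, 79, 78, 94, 96, 98, 94, 81, 57, 51, 49, 50, 51, 50, 50, 50, 51, 51, 52, 49, 50, 50, 49, 51, 50, 51, 50, 49, 49, 50, 51, 50, 50, 51, 51, 50, 52, 50, 52, 49, 51, 49, 51, 50, 50, 51, 51, 50, 52, 50, 50, 51, 44, 33, 41, 49, 50, 48, 56, 79, 83, 84, 83, 84, 83, 84, 98, 163, 170, 170, 172, 176]
```

>>> move_arm:
  motion:
    - [[0.13, 0.1, 0.6], [0, 0, 0.03]]
    - [[0, 0, 0.7], [0, 0, 0]]
    - [[0, 0, 0.7], [0, 0, 0]]
    - [[0, 0, 0.7], [0, 0, 0]]
    - [[0, 0, 0.6], [0, 0, 0]]
    - [[0, 0, 0.2], [0, 0, 0]]
    - [[0, 0, 0], [0, 0, 0]]
    - [[0, 0, 0], [0, 0, 0]]

```text
clock: 12.6
eef_pos: [0.5092, -0.0523, 0.09]
tool_rot: [0.999, -0.054, -0.0, -0.0]
ft_force: [0.4, 0.4, -0.3]
finger_gap: 0.507
gripper_force: 30.9
```

Run:
```python
from h import *
from fit import T
f=grab_frame("wrist");np.save("w7.npy",f,allow_pickle=True)
q=np.load("q.npy");plan(T(q,(0,-75,70)))
g=cv2.cvtColor(f["image"],cv2.COLOR_RGB2GRAY)
for n,p in[("rimL",(29.5,-45.5,32)),("rimR",(29.5,-104.5,32)),("in L",(25.5,-49.5,32)),("in R",(25.5,-100.5,32)),("cap80",(40,-75,80)),("railR",(38,-130,8)),("railRn",(-38,-130,8))]:print(n,np.round(w2px(f,T(q,p)),1))
save(f,"w7.png",(130,110,390,310),3)
```

```text
clk 12.65 at [ 0.5096 -0.0524  0.0905] phi -6.21 tool mm [-2.5  0.3 20.5]
rimL [201.8 185.9]
rimR [300.  186.8]
in L [208.7 192.4]
in R [293.  193.1]
cap80 [251.6 192.6]
railR [333.1 165.2]
railRn [323.8 265.8]
```

View pics/w7.png

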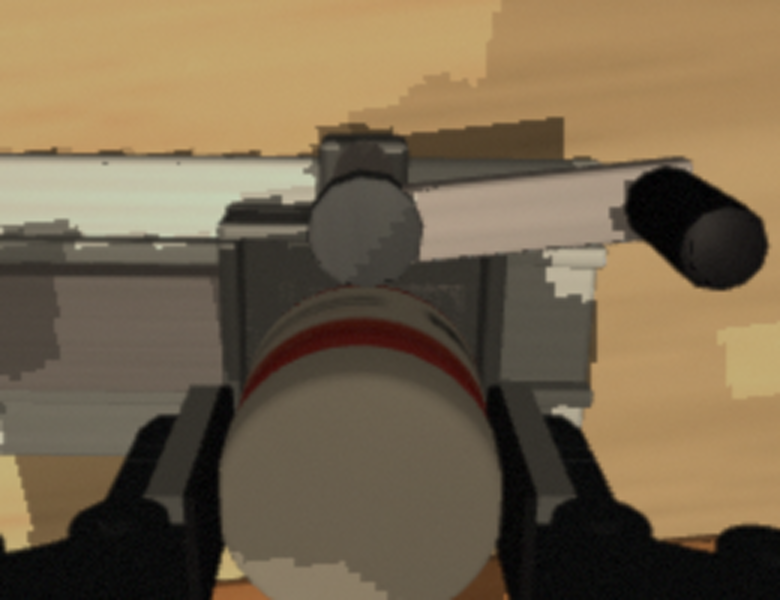

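Pot aligned over the pocket: rim edges at crop x 220–505, pot centred at x≈362. Lowering.

>>> move_arm:
  motion:
    - [[-0.04, 0.02, 0.25], [0, 0, 0]]
    - [[0, 0, 0.25], [0, 0, 0]]
    - [[0, 0, 0.15], [0, 0, 0]]
    - [[0, 0, 0.1], [0, 0, 0]]
    - [[0, 0, 0], [0, 0, 0]]

```text
clock: 13.07
eef_pos: [0.5081, -0.0529, 0.0748]
tool_rot: [0.999, -0.054, -0.0, -0.0]
ft_force: [-0.6, -0.6, -0.5]
finger_gap: 0.506
gripper_force: 30.9
```

>>> move_arm:
  motion:
    - [[0, 0, 0.15], [0, 0, 0]]
    - [[0, 0, 0.1], [0, 0, 0]]
    - [[0, 0, 0], [0, 0, 0]]
    - [[0, 0, 0], [0, 0, 0]]

```text
clock: 13.4
eef_pos: [0.5083, -0.0529, 0.0702]
tool_rot: [0.999, -0.054, -0.0, -0.0]
ft_force: [0.0, 0.3, -1.8]
finger_gap: 0.504
gripper_force: 30.9
```

>>> move_arm:
  motion:
    - [[0, 0, 0.02], [0, 0, 0]]
    - [[0, 0, 0], [0, 0, 0]]
    - [[0, 0, 0], [0, 0, 0]]
    - [[0, 0, 0], [0, 0, 0]]
  jaw: -0.5

```text
clock: 13.73
eef_pos: [0.5085, -0.0529, 0.07]
tool_rot: [0.999, -0.054, 0.0, 0.0]
ft_force: [1.0, 0.3, 0.2]
finger_gap: 0.748
gripper_force: 0.0
```

>>> move_arm:
  motion:
    - [[0, 0, -0.3], [0, 0, 0]]
    - [[0, 0, -0.6], [0, 0, 0]]
    - [[0, 0, -0.9], [0, 0, 0]]
    - [[0, 0, -0.9], [0, 0, 0]]
    - [[0, 0, -0.9], [0, 0, 0]]
    - [[-0.5, 0, -0.9], [0, 0, 0]]
    - [[-0.5, 0, 0], [0, 0, 0]]
    - [[0, 0, 0], [0, 0, 0]]

```text
clock: 14.4
eef_pos: [0.4871, -0.0506, 0.1606]
tool_rot: [0.999, -0.054, 0.0, -0.0]
ft_force: [0.9, 0.2, -0.7]
finger_gap: 0.748
gripper_force: 0.0
```

Run:
```python
from h import *
from fit import T
f=grab_frame("wrist");np.save("w8.npy",f,allow_pickle=True)
q=np.load("q.npy");q[0]+=.0015;plan(T(q,(45,-119,97)))
for n,p in[("lid",(0,-75,66)),("rimL",(29.5,-45.5,32)),("rimR",(29.5,-104.5,32)),("rimnL",(-29.5,-45.5,32)),("rimnR",(-29.5,-104.5,32)),("knob",(45,-119,100))]:print(n,np.round(w2px(f,T(q,p)),1))
print(boxes("wrist","pot"),boxes("wrist","keeper_knob"))
save(f,"w8.png",(140,100,400,290),3)
```

```text
clk 14.45 at [ 0.4875 -0.0507  0.16  ] phi -6.23 tool mm [65.7 43.9 63. ]
lid [249.1 180.6]
rimL [212.7 134.1]
rimR [286.3 134.7]
rimnL [214.6 203.8]
rimnR [283.2 204.4]
knob [326.7 119.7]
[(0.92, [223, 146, 280, 212])] [(0.91, [239, 109, 338, 138])]
```

View pics/w8.png

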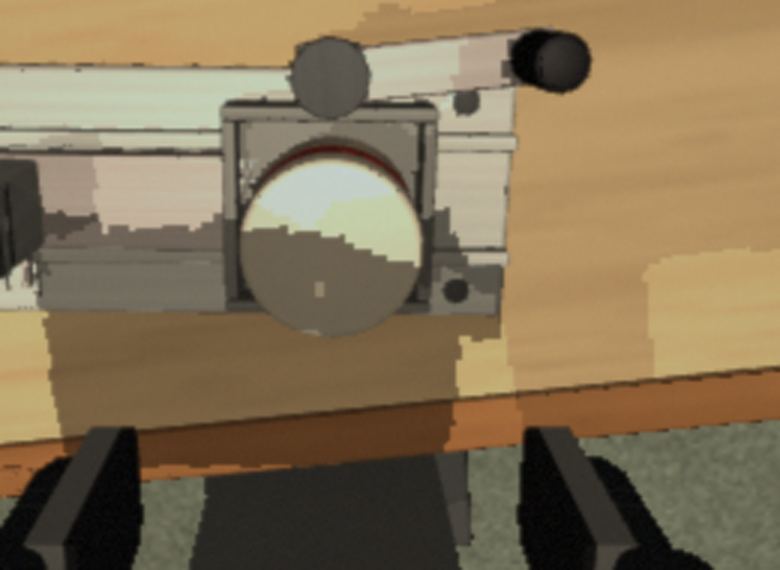

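The pot stands upright inside the pocket rim: lid centre at crop (331,246), within 2 px of the expected spot. Knob at crop (563,62). That is my tenth view, so from here I use numbers only. Next I take the keeper knob.

>>> move_arm:
  motion:
    - [[0.8, 0.56, 0], [0, 0, 0]]
    - [[0.8, 0.56, 0], [0, 0, 0]]
    - [[0.8, 0.56, 0], [0, 0, 0]]
    - [[0.85, 0.56, 0], [0, 0, 0]]
    - [[0, 0, 0], [0, 0, 0]]
    - [[0, 0, 0.4], [0, 0, 0]]
    - [[0, 0, 0.4], [0, 0, 0]]
    - [[0, 0, 0], [0, 0, 0]]
  jaw: 0.4
  newtons: 20

```text
clock: 15.22
eef_pos: [0.5462, -0.1016, 0.1413]
tool_rot: [0.999, -0.054, -0.002, -0.0]
ft_force: [-0.9, 0.8, -1.3]
finger_gap: 0.303
gripper_force: 0.0
```

Run:
```python
from h import *
from fit import T
q=np.load("q.npy");q[0]+=.0015;plan(T(q,(44.3,-119.8,105)))
s=ctrl.get_state();print(s["finger_gap"])
f=grab_frame("wrist");print(boxes("wrist","keeper_knob"),w2px(f,T(q,(44.3,-119.8,100))))
g=cv2.cvtColor(f["image"],cv2.COLOR_RGB2GRAY)
p=w2px(f,T(q,(44.3,-119.8,100))).astype(int);print(p)
w=g[p[1]-40:p[1]+44:4,p[0]-48:p[0]+52:4];print("\n".join(" ".join("%3d"%v for v in r) for r in w))
```

```text
clk 15.22 at [ 0.5462 -0.1016  0.1413] phi -6.22 tool mm [ 1.3  0.4 36.3]
0.302939241167915
[] [250.59573838 237.9491376 ]
[250 237]
 37  34  66  67  66  71  74  73  73  73  77  73  75  80  81  80 104 104 104 104 105 106 105 101  79
 51  36  83  87 115 115 113 114 114 113 113 113 112 111 111  77 105 105 103 103 104 104 106 107 103
 50  35  84  84 110  93 116 113 113  94 110  88 116 117 117  98 103 103 104 103 106 106 106 106 106
 49  36  85  86  87  87  86  88  87  94  42  41  85 114 118 100 103 104 104 104 104 105 104 103 103
 68  39  37  38  45  48  50  54  55  59  66  65  29  58 113  81 106 106 105 104 104 104 104 103 104
 68  70  72  75  74  75  77  76  75  76  69   7   3   5  64  78 101 107 106 105 105 104 105 104 164
100  74  74  74  75  76  76  77  77  75  26   8   6   4   8  98 105 106 105 104 104 103 105 103 179
104 104 101  81  75  76  75  75  75  73  19   8   7   0   8 103 104 103 104 104 104 103 102 102 176
 99 101  99 101 101  95  97  97  99  74  14  13  14  17   7  99 103 103 103 104 102 103 101 101 174
 78  75  66  47  52  60  54  65  84  85  12  15  13  15  12  77 100
[... 432 characters left out ...]

 15  26  51  49  17   6  49  49  82  85  85 110 111 111  88  82 103 103  54  10  39  50  50  18  12
 14  48  51  51   8   5  49  50  78  97 101  99  98  97  97 102 103 103  52   6  18  49  52  38  17
 20  51  51  52   8   9  46  64  79  86 102 102 102 103 104  96 101 100  50   8  11  50  50  48  22
 17  51  52  48   7   9  58  66 150 108  47  38 111 110 109 163  99  98  46  11  11  51  51  51  14
 46  50  52  30   9  11  58  67 196 199  71  70 196 198 187  98  99  97  44   9   9  50  52  50  23
 30  65  66  24  11   8  31  66 190 191 191 191 193 192 187 117 102 101  54   9  14  50  67  66  26
 12  12  69  32  13   5  37  48 173 175 175 175 176 176 177 102 102 102  80   8  13  56  51  13  10
```

>>> move_arm:
  motion:
    - [[0.06, 0.02, 0.6], [0, 0, 0]]
    - [[0, 0, 0.6], [0, 0, 0]]
    - [[0, 0, 0.5], [0, 0, 0]]
    - [[0, 0, 0.1], [0, 0, 0]]
    - [[0, 0, 0], [0, 0, 0]]

```text
clock: 15.73
eef_pos: [0.5485, -0.1027, 0.1065]
tool_rot: [0.999, -0.054, -0.001, -0.0]
ft_force: [-0.4, -0.4, 0.9]
finger_gap: 0.299
gripper_force: 0.0
```

>>> move_arm:
  motion:
    - [[0, 0, 0], [0, 0, 0]]
    - [[0, 0, 0], [0, 0, 0]]
    - [[0, 0, 0], [0, 0, 0]]
    - [[0, 0, 0], [0, 0, 0]]
  jaw: 1

```text
clock: 16.07
eef_pos: [0.5493, -0.1026, 0.1079]
tool_rot: [0.999, -0.054, 0.0, -0.0]
ft_force: [0.9, 3.9, -3.7]
finger_gap: 0.124
gripper_force: 20.0
```

>>> move_arm:
  motion:
    - [[-0.48, 0.01, 0], [0, 0, 0]]
    - [[-0.48, -0.08, 0], [0, 0, 0]]
    - [[-0.44, -0.18, 0], [0, 0, 0]]
    - [[-0.4, -0.28, 0], [0, 0, 0]]
    - [[-0.32, -0.35, 0], [0, 0, 0]]
    - [[-0.24, -0.42, 0], [0, 0, 0]]
    - [[-0.16, -0.46, 0], [0, 0, 0]]
    - [[-0.05, -0.48, 0], [0, 0, 0]]

```text
clock: 16.73
eef_pos: [0.5012, -0.0526, 0.108]
tool_rot: [0.999, -0.054, -0.001, 0.0]
ft_force: [-8.1, -3.2, 4.3]
finger_gap: 0.125
gripper_force: 20.7
```

>>> move_arm:
  motion:
    - [[0, -0.08, 0], [0, 0, 0]]
    - [[0, 0, 0], [0, 0, 0]]
    - [[0, 0, 0], [0, 0, 0]]

```text
clock: 16.98
eef_pos: [0.5013, -0.0508, 0.1079]
tool_rot: [0.999, -0.054, -0.002, 0.0]
ft_force: [-7.7, -4.2, 5.4]
finger_gap: 0.128
gripper_force: 20.8
```

Run:
```python
from h import *
from fit import T,inv
q=np.load("q.npy");q[0]+=.0015;plan(T(q,(-5,-75,105)))
s=ctrl.get_state();print(s["finger_gap"],s["gripper_force"],s["ft_force"],inv(q,s["eef_pos"]))
```

```text
clk 16.98 at [ 0.5013 -0.0508  0.1079] phi -6.18 tool mm [2.4 0.9 2.9]
0.1280365324259678 20.78424096107483 [-7.67941352 -4.18827536  5.37575318] [ -7.34974873 -74.15978745]
```

>>> move_arm:
  motion:
    - [[0, -0.1, 0], [0, 0, 0]]
    - [[0, -0.05, 0], [0, 0, 0]]
    - [[0, 0, 0], [0, 0, 0]]
    - [[0, 0, 0], [0, 0, 0]]

```text
clock: 17.32
eef_pos: [0.5016, -0.048, 0.1079]
tool_rot: [0.999, -0.054, -0.002, 0.0]
ft_force: [-7.1, -4.1, 5.2]
finger_gap: 0.126
gripper_force: 20.8
```

Run:
```python
from h import *
from fit import T,inv
q=np.load("q.npy");q[0]+=.0015;s=ctrl.get_state();print(s["ft_force"],inv(q,s["eef_pos"]))
f=grab_frame("scene")
for n in["keeper_knob","keeper","pot","grip_post"]:print(n,boxes("scene",n,2))
print(w2px(f,T(q,(-5,-75,100))),w2px(f,T(q,(40,-75,75))))
```

```text
[-7.11576206 -4.09577282  5.23804155] [ -7.36869534 -71.37835961]
keeper_knob []
keeper [(0.53, [345, 139, 363, 150])]
pot [(0.83, [210, 177, 236, 199]), (0.79, [128, 254, 151, 284])]
grip_post [(0.84, [324, 151, 336, 177])]
[364.04640314 134.44233008] [349.40753448 135.53963695]
```

>>> move_arm:
  motion:
    - [[0, 0.15, 0], [0, 0, 0]]
    - [[0, 0, 0], [0, 0, 0]]
    - [[0, 0, 0], [0, 0, 0]]

```text
clock: 17.82
eef_pos: [0.5013, -0.0512, 0.1079]
tool_rot: [0.999, -0.054, -0.002, 0.0]
ft_force: [-7.8, -3.2, 5.5]
finger_gap: 0.13
gripper_force: 20.8
```

Run:
```python
from h import *
from fit import T,inv
q=np.load("q.npy");q[0]+=.0015;s=ctrl.get_state();print(s["ft_force"],inv(q,s["eef_pos"]))
f=grab_frame("wrist");save(f,"w9.png")
for n in["grip_post","lever_tip","pocket_floor","mark_clip","keeper_knob","keeper"]:print(n,boxes("wrist",n,2))
for n,p in[("capc",(40,-75,82)),("post",(0,15,85)),("postfarL",(13,22,85)),("postfarR",(13,8,85)),("rimL",(29.5,-45.5,32)),("rimR",(29.5,-104.5,32))]:print(n,np.round(w2px(f,T(q,p)),1))
g=cv2.cvtColor(f["image"],cv2.COLOR_RGB2GRAY)
w=g[150:290:5,150:350:5];print("\n".join("%3d:"%(150+5*i)+" ".join("%3d"%v for v in r) for i,r in enumerate(w)))
```

```text
[-7.7882106  -3.23717884  5.52903243] [ -7.33934021 -74.59424426]
grip_post [(0.61, [0, 135, 276, 271]), (0.6, [33, 184, 116, 261])]
lever_tip [(0.65, [0, 184, 84, 246])]
pocket_floor [(0.66, [209, 143, 262, 272]), (0.62, [0, 139, 276, 272])]
mark_clip []
keeper_knob [(0.8, [208, 143, 262, 272])]
keeper [(0.66, [210, 144, 260, 274])]
capc [251.5 163.9]
post [ 73.6 241.1]
postfarL [ 55.  217.2]
postfarR [ 83.4 217.4]
rimL [205.2 164. ]
rimR [296.4 164.8]
150:184 184 184 185 185 185 186 187 186 187 187 188 115  82  82  81  80  73 109 166 167 167 167 168 189 189 168 170 170 169 169 168 168 168 166 150 148 149 147 146
155:182 183 183 184 184 185 184 185 186 185 186 184  77  77  79  80  80  79  40 166 167 167 168 168 188 172 170 171 171 173 172  79 164 172 173 153 148 147 147 147
160:186 185 186 188 189 189 189 190  95  51  59 107  76  77  76  76  77  78  62  78 166  99  96  79 166 174 175 176 174 176 147  63  62 174 175 140 148 149 151 152
165:187 187 186 187 189 188 188 120  94  94  72  91  76  74  78  77  78  77  71  56  53  51  48  49  39 169 175 174 175 175 175  83 173 176 176 130 14
[... 3249 characters left out ...]
  93 103 162 161 146 147 147 147 146 146 144
270: 95  95  95  95  97  97  96  96  95  94  93  53  10  10  42  47  48  10  86  12   6  21  49   8  46  46  23  11   8  88 164 165 161 156 105  83  65  62  69  66
275: 95  97  95  96  96  94  93  95  96  95  95   7   9   8  14  15  69  17  88  98  97  97  57  16  68   7   9   8   9  13 105 109 108 111  95  95  96  95  97  96
280: 96  95  91  75  93 168 166 160 159 167  12  12  10  10   9  11  49  16  80  96  99 100  80  16  22   9  10   8  11   8  15 111 112 111  95  95  90  74  91  94
285: 29  10  10   8  11   8  69  76  90  64   4  11   8  10   8  10   9  12 110 111 112 110 106  16   6  11  11  11   9  10  13  78 105 107  91  10   8   8  10   9
```

The grip friction dragged the leg about 12 mm out, with the keeper still about 0.25 rad open. I'll ease back, release, then push the knob with one finger only.

>>> move_arm:
  motion:
    - [[0, 0.15, 0], [0, 0, 0]]
    - [[0, 0.15, 0], [0, 0, 0]]
    - [[0, 0.15, 0], [0, 0, 0]]
    - [[0, 0.1, 0], [0, 0, 0]]
    - [[0, 0, 0], [0, 0, 0]]
    - [[0, 0, 0], [0, 0, 0]]

```text
clock: 18.67
eef_pos: [0.5, -0.0621, 0.1079]
tool_rot: [0.999, -0.054, -0.002, 0.0]
ft_force: [-7.6, -2.9, 6.1]
finger_gap: 0.128
gripper_force: 20.8
```

>>> move_arm:
  motion:
    - [[0, 0, 0], [0, 0, 0]]
    - [[0, 0, 0], [0, 0, 0]]
    - [[0, 0, 0], [0, 0, 0]]
    - [[0, 0, 0], [0, 0, 0]]
  jaw: 0.4

```text
clock: 19.0
eef_pos: [0.5025, -0.0619, 0.108]
tool_rot: [0.999, -0.054, 0.0, -0.0]
ft_force: [0.6, -0.3, 1.0]
finger_gap: 0.299
gripper_force: 0.0
```

```bash
cat > look.py <<'E'
from h import *
from fit import T,inv
def look(q,u0,u1,v0,v1,st):
    s=ctrl.get_state();print(round(s["clock"],2),s["ft_force"],s["eef_pos"],inv(q,s["eef_pos"]),s["finger_gap"])
    f=grab_frame("wrist")
    for n,p in[("cap",(40,-75,82)),("knob shut",(-5,-75,100)),("post",(0,15,85)),("rimL",(29.5,-45.5,32)),("rimR",(29.5,-104.5,32))]:print(n,np.round(w2px(f,T(q,p)),1))
    g=cv2.cvtColor(f["image"],cv2.COLOR_RGB2GRAY)
    print("     "+" ".join("%3d"%u for u in range(u0,u1,st)))
    for v in range(v0,v1,st):print("%3d: "%v+" ".join("%3d"%x for x in g[v,u0:u1:st]))
    return f
E
python3 - <<'E'
from look import *
q=np.load("q.npy");q[0]+=.0015;look(q,180,340,140,275,5)
E
```

```text
19.0 [ 0.61446908 -0.34182517  0.97020716] [ 0.50245159 -0.06187277  0.10804978] [ -4.90913137 -85.02869392] 0.2994497203696896
cap [229.9 168.8]
knob shut [228.5 271. ]
post [ 54.3 245.4]
rimL [189.5 168.1]
rimR [280.1 168.8]
     180 185 190 195 200 205 210 215 220 225 230 235 240 245 250 255 260 265 270 275 280 285 290 295 300 305 310 315 320 325 330 335
140: 158 158 159 159 159 160 158 158 158 153  99  78 135 132 137 138 139 140 140 161 160 161 140 139 138 138 137 138 139 140 139 140
145: 155 156 157 158 157 157 158 158 158  99  53  53  69  89 135 141 140 140 141 158 159 140 135 132 132 135 138 140 142 144 144 146
150: 112 118 116 108 104 109 112 105  90  37  45  43  46 113  91 105  81  78 103 117  91  83 114 122 141  87 146 149 149 151 152 151
155: 191 192 193 193 194 194 194 193  76  83  81  82  82  48 167 175 176 176 175 193 176 177 176 177 177 177 127 152 151 150 150 152
160: 191 191 191 192 189 189 172 105  80  80  80  82  81  72 165 172 172 172 173 172 173 175  65 116 174 174 152 149 149 151 151 153
165: 191 192 194  65  51  51  51  73  79  78  76  79  77  79  50  71  74  4
[... 2150 characters left out ...]
 89  93 152 146 147 148 147 148 149
250:  91  92  92  84  11  12  47  48   9  51  92  93  91  10   7   3   7  29  75  17   8  47  48  10  12 167 150 148 148 148 147 147
255:  92  90  93  12   9  18  48  49   7  50 124 124 123   7   6   5   5  13  97  15  10  49  48  10  11  35 149 146 148 148 149 150
260:  93  94  92  12   9  44  49  46   8  50 123 122 123   4  14  13  11   7  96  18   9  49  48  31  11   9 164 148 147 148 145 144
265:  96  95  43   8   9  48  48  25  10  40 124 123 121   9   9  11  10  10  96  10   6  44  48  47   9  10 143 144 144 147 148 149
270:  95  93  12   9  10  47  48  11   5  38  95  95  96  20  10  12   6  15  97  13   8  23  47  46   9  11  17 147 147 146 141 140
```

>>> move_arm:
  motion:
    - [[0, -0.15, 0], [0, 0, 0]]
    - [[0, -0.15, 0], [0, 0, 0]]
    - [[0, -0.15, 0], [0, 0, 0]]
    - [[0, -0.15, 0], [0, 0, 0]]
    - [[0, -0.1, 0], [0, 0, 0]]
    - [[0, 0, 0], [0, 0, 0]]

```text
clock: 19.55
eef_pos: [0.5037, -0.0477, 0.1079]
tool_rot: [0.999, -0.054, 0.0, -0.0]
ft_force: [0.4, 0.7, 0.1]
finger_gap: 0.3
gripper_force: 0.0
```

>>> move_arm:
  motion:
    - [[0, -0.1, 0], [0, 0, 0]]
    - [[0, 0, 0], [0, 0, 0]]

```text
clock: 19.72
eef_pos: [0.5039, -0.046, 0.1079]
tool_rot: [0.999, -0.054, 0.0, -0.0]
ft_force: [0.6, -0.2, -0.4]
finger_gap: 0.301
gripper_force: 0.0
```

Run:
```python
from look import *
q=np.load("q.npy");q[0]+=.0015;look(q,180,340,155,275,5)
```

```text
19.72 [ 0.57489911 -0.17326467 -0.42177111] [ 0.50394918 -0.04596926  0.10789185] [ -5.28936287 -69.0593561 ] 0.30104078459017847
cap [263.  168.3]
knob shut [262.5 270.7]
post [ 85.3 245. ]
rimL [214.  167.6]
rimR [304.7 168.4]
     180 185 190 195 200 205 210 215 220 225 230 235 240 245 250 255 260 265 270 275 280 285 290 295 300 305 310 315 320 325 330 335
155: 192 191 192 193 193 193 194 195 194 195 195 196 194 106  51  84  84  84  81  70 176 175 176 176 177 175 176 177 178 178 178 155
160: 192 193 194 193 192 193 194 194 192 177 174 170 171  98  83  83  82  82  81  69 170 172 171 172 173 173  70  66 172 173 173 150
165: 189 189 190 191 192 193 194 191  37  50  47  50  51  38  78  79  79  80  78  69  50  54  54  41  72 178  64  61 177 176 176 153
170: 192 193 193 194 194 194 195 123 132 132 131 131 130 124  79  79  79  80  77  69 100 100  97  96  94 168 175 175 175 176 175 155
175:  84  82  72  83  82  87  84  81  77 102 104 106 124 120  78  80  80  79  66  65 106 104 101  48  58 140 140 141 165 165 157 155
180: 182 183 184 184 184 184 179  84  92  49  47  51  51  71  75  75  67 
[... 1753 characters left out ...]
 90  92 127 138 139 137 142 147 149
250:  97  94  93  86  12   6  49  48   9  50  89  93  97  94  90   5   9   7   8  21   9  48  49   9  12 167 156 150 150 151 152 150
255:  93  93  94  13  13  14  49  49   8  40  96 123 126 125 122   6   5   2   4   5   9  48  48  11   7  34 168 147 146 146 148 148
260:  91  93  92  12  15  46  47  47   7  40  98  98 119 126 120   5   7  13   7   8   6  48  49  32  14   9 169 150 149 149 149 148
265:  97  98  45   9   9  48  50  27   5  32  99  99  99  99 115   9  14  10  11  10   7  44  48  46   8   8 148 150 146 147 146 146
270:  99  98   9   7  12  49  49  13   8  40  99  99  99  98  96   7   9  10  11   8   6  25  48  49  13  10  18 166 150 150 150 150
```

>>> move_arm:
  motion:
    - [[0, -0.08, 0], [0, 0, 0]]
    - [[0, 0, 0], [0, 0, 0]]

```text
clock: 19.93
eef_pos: [0.5041, -0.0448, 0.1079]
tool_rot: [0.999, -0.054, -0.0, 0.0]
ft_force: [-1.4, -3.4, -0.4]
finger_gap: 0.306
gripper_force: 1.8
```

>>> move_arm:
  motion:
    - [[0, -0.08, 0], [0, 0, 0]]
    - [[0, 0, 0], [0, 0, 0]]

```text
clock: 20.1
eef_pos: [0.5042, -0.0432, 0.1079]
tool_rot: [0.999, -0.054, 0.0, 0.0]
ft_force: [-0.5, -4.6, 0.2]
finger_gap: 0.302
gripper_force: 2.0
```

>>> move_arm:
  motion:
    - [[0, 0.1, 0], [0, 0, 0]]
    - [[0, 0.1, 0], [0, 0, 0]]
    - [[0, 0.1, 0], [0, 0, 0]]
    - [[0, 0.02, 0], [0, 0, 0]]
    - [[0, 0, 0], [0, 0, 0]]
    - [[0, 0, -0.5], [0, 0, 0]]
    - [[0, 0, -0.8], [0, 0, 0]]
    - [[0, 0, -0.8], [0, 0, 0]]

```text
clock: 20.77
eef_pos: [0.5032, -0.0493, 0.1506]
tool_rot: [0.999, -0.054, -0.001, -0.0]
ft_force: [0.2, 1.0, -0.1]
finger_gap: 0.305
gripper_force: 0.0
```

>>> move_arm:
  motion:
    - [[0, 0, -0.6], [0, 0, 0]]
    - [[0, 0, -0.4], [0, 0, 0]]
    - [[0, 0, 0], [0, 0, 0]]

```text
clock: 21.02
eef_pos: [0.5046, -0.0494, 0.1719]
tool_rot: [0.999, -0.054, 0.002, 0.0]
ft_force: [1.4, 0.3, 0.1]
finger_gap: 0.3
gripper_force: 0.0
```

Run:
```python
from look import *
q=np.load("q.npy");q[0]+=.0015;look(q,170,350,120,225,5)
plan(T(q,(0,34.5,78)))
```

```text
21.02 [1.38580112 0.30012567 0.06003516] [ 0.50459264 -0.04939624  0.17192831] [ -4.2479484 -72.3870753] 0.29979153953121285
cap [254.1 150.6]
knob shut [253.7 221.5]
post [127.6 206.1]
rimL [218.6 153.7]
rimR [287.6 154.3]
     170 175 180 185 190 195 200 205 210 215 220 225 230 235 240 245 250 255 260 265 270 275 280 285 290 295 300 305 310 315 320 325 330 335 340 345
120: 162 164 163 164 164 165 167 168 167 167 166 166 165 164 166 165 165 165 165 164 161 162 162 160 160 159 155 138 138 139 141 143 144 144 143 141
125: 166 166 166 164 163 163 162 163 164 165 165 165 166 164 165 165 164 163 163 142 142 142 144 165 164 164 143 141 140 139 139 140 141 141 140 140
130: 161 160 159 162 162 163 163 164 164 165 164 165 165 164 165 165 149 145 140 138 136 136 139 161 160 139 142 141 142 143 144 142 141 142 142 143
135: 164 163 164 162 161 161 162 161 161 162 163 163 163 163 163  66  41  53  53 143 143 144 160 165 145 143 141 140 141 142 142 145 146 147 149 150
140:  94  94 106 118  91 116 136 122  91 155 145  93 159 157 131  69  88  88  81 135 138 135 157 146 136 142 143 148 150 152 153 15
[... 1781 characters left out ...]
 154 153 153 154 152 152
205: 109 110 110 110 110 109 111 110 109 109  78  41 132 133 129  92   8   4  65  96  96  98  95  68 111 113 112 195 150 149 149 148 147 146 146 144
210: 107 107 108 108 108 109 109 110 111 111  77  40 128 131 130  83   6   8  22 126 129 127 110 103  41  37 111 196 153 147 146 145 144 145 145 144
215: 106 110 106 107 107 107 106 108 106 108  82  59  70 130 130  67  11  16   8 129 128 127  51 103 109 191 192 188 151 146 147 148 150 150 151 150
220: 101 100 100 100 100  99  99  98  97  95  96  96  95 104 129  59  13   9  11 127 126  97  95  98 159 170 170 172 156 152 154 154 154 151 153 153
clk 21.07 at [ 0.5041 -0.0494  0.1709] phi -6.24 tool mm [   5.5 -106.9   92.9]
```

Keeper is shut: arm and cap are aligned at u≈254. Now over the post.

>>> move_arm:
  motion:
    - [[0.04, -0.85, 0], [0, 0, 0]]
    - [[0.04, -0.9, 0], [0, 0, 0]]
    - [[0.04, -0.9, 0], [0, 0, 0]]
    - [[0.04, -0.9, 0], [0, 0, 0]]
    - [[0.06, -0.9, 0.2], [0, 0, 0]]
    - [[0.06, -0.9, 0.4], [0, 0, 0]]
    - [[0, 0, 0.4], [0, 0, 0]]
    - [[0, 0, 0], [0, 0, 0]]
  jaw: -0.7

```text
clock: 21.73
eef_pos: [0.5193, 0.0568, 0.1478]
tool_rot: [0.999, -0.054, -0.002, 0.0]
ft_force: [-0.9, -0.8, 0.9]
finger_gap: 0.85
gripper_force: 0.0
```

Run:
```python
from look import *
q=np.load("q.npy");q[0]+=.0015;f=look(q,130,360,150,290,6);save(f,"w10.png")
for n,p in[("postfL",(13,22,85)),("postfR",(13,8,85)),("postnL",(-13,22,85)),("postnR",(-13,8,85)),("levtip",(0,51,80)),("clip",(-38,72,12)),("pointer",(-32,15,20))]:print(n,np.round(w2px(f,T(q,p)),1))
print(boxes("wrist","grip_post",2),boxes("wrist","lever_tip",2))
plan(T(q,(0,34.5,78)))
```

```text
21.73 [-0.89123545 -0.77165469  0.87691088] [0.51929544 0.05675658 0.14775209] [-2.11181322 34.75783274] 0.8499125595790968
cap [429.9 161.1]
knob shut [432.8 241.1]
post [280.6 222.3]
rimL [353.  161.8]
rimR [428.4 162.6]
     130 136 142 148 154 160 166 172 178 184 190 196 202 208 214 220 226 232 238 244 250 256 262 268 274 280 286 292 298 304 310 316 322 328 334 340 346 352 358
150: 186 186 186 185 185 184 184 184 182 183 182 183 183 183 182 183 181 181 181 180 180 180 178 161 158 155 153 154 154 154 155 153 153 154 153 154 153 153 153
156: 184 184 184 184 184 184 183 184 183 183 184 183 184 182 182 183 159 156 157 156 160 179 157 157 151 153 157 158 157 157 157 157 157 158 156 157 156 156 155
162: 184 186 185 184 185 185 186 185 185 185 185 184 184 184 183 181 157 156 155 156 156 154  76  76  75  83 154 155 155 154 155 155 157 156 156 156  50  31  42
168: 183 183 182 179 177 176 174 171 166 163 165 161 131 154 148 120  67  63  65  62  59  57  57  55  55  54  67  87  87  86  96  82  94 106 109  80  32  65  95
174: 187 187 187 187 186 187 187 181 182 183 180 180 181 109 103 100  75
[... 2726 characters left out ...]
116 105  59  90 104 105 106 106 110 112 108  62  62  61  61 108 105 106  37   9   7   7  13  47  45
282:  10  42  48  44   8   3   8   5  60  65  64 110 114 113 112 112  95 107 108 109 107 107 107 106 107  58  59  58  56  93  76  55  28   9   7   4   5  46  46
288:   9  10  67  26   5   8   6   8  61  59  60  65 106 106 105 104 136 111 103 100  89  52  39  38  37  38  39  38  38  35  38  38  39   9   8   5   6  54  68
postfL [270.3 203. ]
postfR [292.6 203.2]
postnL [269.1 240.7]
postnR [290.5 240.9]
levtip [225.  218.9]
clip [208.2 229.6]
pointer [271.8 227.6]
[(0.82, [268, 179, 293, 242])] [(0.68, [216, 180, 266, 232])]
clk 21.88 at [0.5203 0.0557 0.1495] phi -6.25 tool mm [ 1.1 -0.7 71.5]
```

>>> move_arm:
  motion:
    - [[0.05, -0.02, 0.7], [0, 0, 0.05]]
    - [[0, 0, 0.8], [0, 0, 0]]
    - [[0, 0, 0.8], [0, 0, 0]]
    - [[0, 0, 0.7], [0, 0, 0]]
    - [[0, 0, 0.5], [0, 0, 0]]
    - [[0, 0, 0], [0, 0, 0]]
    - [[0, 0, 0], [0, 0, 0]]

```text
clock: 22.47
eef_pos: [0.5216, 0.0562, 0.0799]
tool_rot: [0.998, -0.056, -0.0, 0.0]
ft_force: [0.8, -0.1, -0.6]
finger_gap: 0.848
gripper_force: 0.0
```

Run:
```python
from look import *
q=np.load("q.npy");q[0]+=.0015;f=look(q,110,390,200,300,7)
for n,p in[("clip",(-38,72,12)),("pointer",(-32,15,20))]:print(n,np.round(w2px(f,T(q,p)),1))
plan(T(q,(0,34.5,78)))
```

```text
22.47 [ 0.77283824 -0.07242872 -0.60294708] [0.52161109 0.05617289 0.07987066] [ 0.25636174 34.4500972 ] 0.8481305887828775
cap [525.1 197.9]
knob shut [533.6 323.2]
post [295.4 288.2]
rimL [391.  188.5]
rimR [494.9 188.9]
     110 117 124 131 138 145 152 159 166 173 180 187 194 201 208 215 222 229 236 243 250 257 264 271 278 285 292 299 306 313 320 327 334 341 348 355 362 369 376 383
200: 172 174 175 175 176 178 183 182 179 182 178 152  77  77  77  78  77  75  74  76  77  75  76  76  76  76  75  75  76 154 153 153 154 154 155 154 153 154  56  27
207: 186 121 107 107 106 126 106 105 105 105 105  84  77  77  77  76  76  65  64  64  63  63  62  61  60  60  60  58  58  57  85  83  81  80  78  75  71  70  68  28
214: 184 104 103 103 104 102 103 102 102 101 101  98  75  75  74  75  73  96  71  69  68  19  17  50  52  55  53  69  69  70 144 145 143 144 144 143 143 142 138  27
221: 184 104 103 104 102 103 103 103 101 101 102  85  74  75  75  73  74  73  74  73  46  22  27  46  52  53  54  70  70  70  70  70  70  70  69 144 143 143  64  30
228: 184 104 105 104 103 103 104 104 103 104 104 102
[... 1174 characters left out ...]
8   7  98 100 100 100 100 100  50  77  76  77  77  94 163   6   7  10  43  49  13   9  86  91
284: 168 167  50  13  49  49   4   5   9   8  98  99 101  33   7   8   6  95  96  97  95  95  96  95  49  75  78  77  81  91 161   5  12   8   8  50  51  11  87 148
291:  55  11   9   9   8  68  14   7   9  25  95  96  95  44  10   6  94  95  94  94  93  92 102 152  50  76  80  80  77  97 168  13   9   8  17  71  11   8  11   8
298:  10  14  15   8  11   9  16   8   7  93  92  91  91  89  91  90  91  92 163 165 166 167 167 169  59  81  79  77  76  98 168 160   6   7  17  12   9  11  11  10
clip [195.6 273.1]
pointer [278.8 272. ]
clk 22.52 at [0.5221 0.0563 0.0804] phi -6.46 tool mm [-0.7  0.2  2.4]
```

>>> move_arm:
  motion:
    - [[0, 0, 0], [0, 0, 0]]
    - [[0, 0, 0], [0, 0, 0]]
    - [[0, 0, 0], [0, 0, 0]]
  jaw: -0.42

```text
clock: 22.77
eef_pos: [0.5222, 0.0567, 0.0806]
tool_rot: [0.998, -0.056, 0.001, -0.0]
ft_force: [0.5, -0.1, -0.7]
finger_gap: 0.709
gripper_force: 0.0
```

>>> move_arm:
  motion:
    - [[0, -0.08, 0.05], [0, 0, 0]]
    - [[0, -0.06, 0], [0, 0, 0]]
    - [[0, 0, 0], [0, 0, 0]]

```text
clock: 23.02
eef_pos: [0.5221, 0.0597, 0.079]
tool_rot: [0.998, -0.056, 0.0, -0.0]
ft_force: [0.1, -0.3, 0.5]
finger_gap: 0.705
gripper_force: 0.0
```

>>> move_arm:
  motion:
    - [[0, -0.08, 0], [0, 0, 0]]
    - [[0, 0, 0], [0, 0, 0]]

```text
clock: 23.18
eef_pos: [0.5222, 0.0609, 0.0789]
tool_rot: [0.998, -0.056, -0.0, 0.0]
ft_force: [-0.3, -3.1, 2.2]
finger_gap: 0.709
gripper_force: 1.8
```

>>> move_arm:
  motion:
    - [[0, -0.08, 0], [0, 0, 0]]
    - [[0, 0, 0], [0, 0, 0]]

```text
clock: 23.35
eef_pos: [0.5225, 0.0626, 0.0789]
tool_rot: [0.998, -0.056, -0.0, 0.0]
ft_force: [-0.0, -4.3, 1.9]
finger_gap: 0.709
gripper_force: 1.9
```

>>> move_arm:
  motion:
    - [[0, -0.3, 0], [0, 0, 0]]
    - [[0, -0.4, 0], [0, 0, 0]]
    - [[0, -0.5, 0], [0, 0, 0]]
    - [[0, -0.5, 0], [0, 0, 0]]
    - [[0, -0.4, 0], [0, 0, 0]]
    - [[0, -0.3, 0], [0, 0, 0]]
    - [[0, -0.2, 0], [0, 0, 0]]
    - [[0, 0, 0], [0, 0, 0]]

```text
clock: 24.02
eef_pos: [0.5286, 0.1146, 0.0789]
tool_rot: [0.998, -0.056, 0.0, 0.0]
ft_force: [1.0, -6.2, 1.6]
finger_gap: 0.711
gripper_force: 2.9
```

Run:
```python
from look import *
q=np.load("q.npy");q[0]+=.0015;s=ctrl.get_state()
print(s["clock"],s["ft_force"],inv(q,s["eef_pos"]),inv(q,np.array([.5222,.0609])),s["finger_gap"])
for c in("scene","top"):
    f=grab_frame(c);np.save(c+"1.npy",f,allow_pickle=True)
    for n in["pointer","mark_clip","lever_tip","grip_post"]:print(c,n,boxes(c,n,2))
    for n,p in[("clip",(-38,72,12)),("pointer",(-32,67,20)),("rail+",(-38,170,8)),("rail-",(-38,-130,8))]:print(n,np.round(w2px(f,T(q,p)),1))
    p=w2px(f,T(q,(-36,70,12))).astype(int);print(p)
    print(cv2.cvtColor(f["image"],cv2.COLOR_RGB2GRAY)[p[1]-11:p[1]+12,p[0]-14:p[0]+16])
```

```text
24.0167 [ 1.01725804 -6.17260419  1.574795  ] [ 0.38140858 93.33078065] [ 0.28611767 39.21365426] 0.7114959111596795
scene pointer [(0.82, [298, 142, 359, 196])]
scene mark_clip []
scene lever_tip [(0.58, [337, 152, 357, 172]), (0.33, [303, 145, 359, 192])]
scene grip_post [(0.82, [311, 157, 325, 185])]
clip [324.9 193.4]
pointer [325.  188.6]
rail+ [292.  211.4]
rail- [384.6 164.5]
[324 192]
[[  5   5   5  16  40  54  53  55  57  54  55  60  65  65  65  66  65  67
   65  56  51  51  51  75 121 146 126  78  60  59]
 [ 10   4   6  10  24  39  50  55  56  55  56  59  64  65  66  67  65  56
   53  50  47  73 121 146 126  79  62  54  90 133]
 [ 18  13  13  22  26  21  39  55  56  54  55  60  65  66  65  56  53  51
   47  51  63  71  72  68  62  59  65 110 119  95]
 [ 18  22  26  25  19  24  42  55  56  54  58  64  63  55  52  51  48  52
   64  72  70  62  58  59 107 118 106 147 147 134]
 [ 17  20  22  22  21  28  46  57  56  59  60  52  52  51  48  54  64  71
   70  61  57  59 107 145 147 136 108 110 136 147]
 [ 32  20  21  21  19  48  67  63  59  62  72  55  50  54  64  72  70  61
   57
[... 4560 characters left out ...]
 71  71  71  72 102 135
  141 141 142 142 141 141 142 141 141 142 140 143]
 [100 100 100 100  95  80  70  71  70  70  71  73  71  71  71  70  93 126
  140 142 142 141 141 142 142 141 142 142 142 139]
 [ 98  98  98  99  95  83  71  71  70  71  71  71  71  71  71  71  73 108
  138 141 141 141 141 141 142 141 141 142 143 140]
 [100 100 100 100 101  93  76  71  70  71  71  70  71  71  71  71  69  96
  130 141 141 141 142 142 142 142 142 141 142 143]
 [ 99  99 100 100 100  95  82  69  71  71  71  71  71  72  70  70  71  84
  118 138 141 142 142 142 142 142 143 144 144 146]
 [ 97  97  98  98 104 111  99  76  70  70  71  70  71  70  71  71  71  70
  101 133 143 142 143 144 144 145 145 147 148 148]]
```

Run:
```python
from look import *
from scipy.signal import find_peaks
q0=np.load("q.npy")
for nm in("w1","w2"):
    f=np.load(nm+".npy",allow_pickle=True).item();g=cv2.cvtColor(f["image"],cv2.COLOR_RGB2GRAY).astype(np.float32)
    def prof(x,z,ys):
        P=np.array([w2px(f,T(q0,(x,y,z))) for y in ys],np.float32)
        return cv2.remap(g,P[:,0].reshape(1,-1),P[:,1].reshape(1,-1),cv2.INTER_CUBIC)[0]
    ys=np.arange(-10,178,.5)
    for x in(-22,-25,-28,-31):
        p=prof(x,8,ys);k,_=find_peaks(-p,prominence=25);print(nm,"x",x,[(float(ys[i]),int(p[i])) for i in k])
    yc=np.arange(58,84,1.)
    print("yc",yc.astype(int).tolist())
    for x in(-33,-35,-37,-39,-41):print(nm,"clip x",x,prof(x,12,yc).astype(int).tolist())
    print("end",prof(-20,8,np.arange(160,178,1)).astype(int).tolist())
    if nm=="w1":
        for x in(-24,-27,-30,-32):print("ptr z20",x,list(zip(range(5,25),prof(x,20,np.arange(5,25,1.)).astype(int).tolist())))
```

```text
w1 x -22 [(14.5, 157), (25.0, 144), (35.5, 162), (45.0, 146), (55.5, 167), (65.0, 142), (75.0, 174), (85.5, 182), (95.0, 165), (105.0, 154), (115.0, 132)]
w1 x -25 [(17.0, 156), (25.0, 134), (35.5, 151), (45.0, 162), (55.5, 153), (65.0, 161), (75.5, 136), (85.0, 149), (95.0, 137), (105.0, 149), (115.0, 112), (155.5, 84)]
w1 x -28 [(15.5, 147), (25.0, 163), (35.5, 154), (45.0, 159), (55.5, 149), (71.0, 77), (77.0, 93), (85.0, 106), (95.0, 136), (105.0, 111), (115.0, 140), (152.5, 72)]
w1 x -31 [(15.5, 164), (67.5, 52), (77.5, 84), (114.5, 120), (154.5, 98)]
yc [58, 59, 60, 61, 62, 63, 64, 65, 66, 67, 68, 69, 70, 71, 72, 73, 74, 75, 76, 77, 78, 79, 80, 81, 82, 83]
w1 clip x -33 [209, 210, 210, 210, 210, 210, 209, 171, 107, 62, 81, 88, 84, 84, 96, 162, 171, 110, 89, 86, 111, 156, 200, 211, 209, 208]
w1 clip x -35 [195, 196, 193, 194, 193, 195, 194, 176, 130, 74, 80, 87, 85, 83, 90, 157, 166, 91, 83, 85, 103, 135, 174, 164, 145, 148]
w1 clip x -37 [172, 170, 168, 165, 163, 163, 157, 116, 71, 63, 67, 79, 83, 76, 75, 122, 140, 90, 74, 74, 88, 109, 135, 142, 141, 144]
w1 clip x -39 [179, 17
[... 2058 characters left out ...]
97, 44, 39, 48, 60, 59, 59, 57, 44, 24, 26, 68, 137, 173]
w2 clip x -35 [136, 142, 139, 137, 136, 136, 135, 131, 118, 93, 125, 148, 80, 46, 44, 52, 58, 60, 60, 57, 42, 20, 22, 45, 83, 93]
w2 clip x -37 [154, 154, 154, 153, 153, 153, 152, 151, 143, 126, 129, 130, 72, 47, 47, 44, 47, 54, 58, 60, 51, 38, 32, 34, 55, 76]
w2 clip x -39 [156, 157, 157, 157, 156, 157, 157, 155, 156, 155, 142, 130, 124, 123, 121, 118, 117, 116, 115, 114, 116, 129, 147, 153, 152, 152]
w2 clip x -41 [155, 155, 155, 155, 154, 155, 155, 155, 155, 155, 155, 156, 155, 154, 155, 156, 155, 155, 155, 155, 156, 156, 155, 157, 155, 157]
end [146, 141, 136, 135, 135, 138, 142, 140, 141, 137, 119, 84, 62, 76, 122, 138, 137, 136]
```

Ticks at 15, 25, …, 115 confirm the w1 calibration. Triangulating w1 and w2 puts the clip ridge at rail y ≈ 72.1, so travel must be about 57.1 mm; it is about 54.2 now.

>>> move_arm:
  motion:
    - [[0, -0.1, 0], [0, 0, 0]]
    - [[0, -0.05, 0], [0, 0, 0]]
    - [[0, 0, 0], [0, 0, 0]]
    - [[0, 0, 0], [0, 0, 0]]

```text
clock: 24.85
eef_pos: [0.5289, 0.1169, 0.0789]
tool_rot: [0.998, -0.056, 0.0, 0.0]
ft_force: [1.9, -6.1, 1.1]
finger_gap: 0.711
gripper_force: 2.9
```

Run:
```python
from look import *
q0=np.load("q.npy");q=q0.copy();q[0]+=.0015;s=ctrl.get_state()
print(s["clock"],s["ft_force"],inv(q,s["eef_pos"]),s["finger_gap"])
f=grab_frame("wrist");g=cv2.cvtColor(f["image"],cv2.COLOR_RGB2GRAY).astype(np.float32)
def prof(x,z,ys):
    P=np.array([w2px(f,T(q,(x,y,z))) for y in ys],np.float32)
    return cv2.remap(g,P[:,0].reshape(1,-1),P[:,1].reshape(1,-1),cv2.INTER_CUBIC)[0].astype(int).tolist()
print("post top edges");ys=np.arange(60,84,1.);print(ys.astype(int).tolist())
for x in(-8,0,8):print(x,prof(x,85,ys))
print("screw/rail: pocket rim, z32; leg moved => -75+57=-18; rim y 11.5");ys=np.arange(2,22,1.)
for x in(10,18,24):print(x,prof(x,32,ys))
print("rail end y170 z8",prof(30,8,np.arange(160,178,1.)),prof(20,8,np.arange(160,178,1.)))
fs=grab_frame("scene");np.save("scene2.npy",fs,allow_pickle=True)
```

```text
24.85 [ 1.87376316 -6.10229436  1.09939435] [ 0.40916722 95.58454026] 0.7112350289609319
post top edges
[60, 61, 62, 63, 64, 65, 66, 67, 68, 69, 70, 71, 72, 73, 74, 75, 76, 77, 78, 79, 80, 81, 82, 83]
-8 [10, 14, 13, 7, 5, 7, 45, 74, 77, 76, 75, 75, 76, 74, 74, 75, 76, 77, 74, 67, 109, 166, 165, 164]
0 [15, 16, 14, 7, 4, 11, 24, 75, 79, 80, 80, 78, 79, 76, 76, 76, 76, 75, 72, 65, 47, 57, 165, 166]
8 [48, 47, 31, 9, 8, 6, 30, 71, 76, 75, 75, 76, 77, 78, 78, 79, 78, 78, 73, 65, 49, 48, 49, 44]
screw/rail: pocket rim, z32; leg moved => -75+57=-18; rim y 11.5
10 [59, 63, 63, 60, 29, 35, 49, 75, 94, 95, 76, 36, 28, 28, 28, 29, 60, 133, 142, 143]
18 [58, 68, 68, 70, 94, 92, 92, 89, 94, 95, 58, 33, 28, 28, 28, 28, 61, 102, 104, 102]
24 [95, 94, 94, 94, 94, 95, 94, 86, 95, 96, 76, 32, 28, 28, 27, 29, 34, 30, 61, 106]
rail end y170 z8 [194, 195, 194, 194, 194, 195, 194, 195, 179, 140, 162, 161, 161, 161, 161, 160, 160, 160] [148, 147, 147, 133, 128, 89, 91, 136, 127, 132, 151, 158, 158, 158, 159, 159, 157, 158]
```

>>> move_arm:
  motion:
    - [[0, 0.03, 0], [0, 0, 0]]
    - [[0, 0.05, 0], [0, 0, 0]]
    - [[0, 0, 0], [0, 0, 0]]
  jaw: -0.33

```text
clock: 25.2
eef_pos: [0.5286, 0.1151, 0.079]
tool_rot: [0.998, -0.056, 0.0, 0.0]
ft_force: [0.2, -7.3, 2.3]
finger_gap: 0.664
gripper_force: 3.3
```

>>> move_arm:
  motion:
    - [[0, 0.05, 0], [0, 0, 0]]
    - [[0, 0.05, 0], [0, 0, 0]]
    - [[0, 0, 0], [0, 0, 0]]
  jaw: -0.235

```text
clock: 25.45
eef_pos: [0.5283, 0.1131, 0.0791]
tool_rot: [0.998, -0.056, 0.0, 0.0]
ft_force: [0.3, -6.6, 3.9]
finger_gap: 0.619
gripper_force: 3.4
```

```bash
cat > st.py <<'E'
from look import *
q=np.load("q.npy");q[0]+=.0015;s=ctrl.get_state();y=inv(q,s["eef_pos"]);G=s["finger_gap"]*85+1.8
print(s["clock"],s["ft_force"],y,s["finger_gap"],s["gripper_force"],"travel",y[1]-G/2+7-15)
E
python3 st.py
```

```text
25.45 [ 0.31013162 -6.55467766  3.90221257] [ 0.21507735 91.76310911] 0.6190495489490114 3.351607471704483 travel 56.553503275700365
```

>>> move_arm:
  motion:
    - [[0, 0.03, 0], [0, 0, 0]]
    - [[0, 0.05, 0], [0, 0, 0]]
    - [[0, 0, 0], [0, 0, 0]]
  jaw: -0.14

```text
clock: 25.7
eef_pos: [0.5281, 0.1116, 0.0792]
tool_rot: [0.998, -0.056, 0.0, 0.0]
ft_force: [0.1, -6.3, 4.8]
finger_gap: 0.571
gripper_force: 4.4
```

>>> move_arm:
  motion:
    - [[0, 0.05, 0], [0, 0, 0]]
    - [[0, 0.05, 0], [0, 0, 0]]
    - [[0, 0, 0], [0, 0, 0]]
  jaw: -0.045

```text
clock: 25.95
eef_pos: [0.5278, 0.1096, 0.0792]
tool_rot: [0.998, -0.056, 0.0, 0.0]
ft_force: [-1.2, -6.7, 5.3]
finger_gap: 0.525
gripper_force: 4.2
```

>>> move_arm:
  motion:
    - [[0, 0.05, 0], [0, 0, 0]]
    - [[0, 0.05, 0], [0, 0, 0]]
    - [[0, 0, 0], [0, 0, 0]]
  jaw: 0.05

```text
clock: 26.2
eef_pos: [0.5276, 0.1076, 0.0792]
tool_rot: [0.998, -0.056, 0.0, 0.0]
ft_force: [-0.2, -6.5, 5.9]
finger_gap: 0.476
gripper_force: 4.1
```

```bash
python3 st.py
```

```text
26.2 [-0.21036395 -6.51477841  5.92520574] [ 0.20782788 86.18408687] 0.47570251758571336 4.088909755228087 travel 57.06672987297509
```

>>> move_arm:
  motion:
    - [[0, 0.05, 0], [0, 0, 0]]
    - [[0, 0.05, 0], [0, 0, 0]]
    - [[0, 0, 0], [0, 0, 0]]
  jaw: 0.145

```text
clock: 26.45
eef_pos: [0.5274, 0.1056, 0.0792]
tool_rot: [0.998, -0.056, 0.0, 0.0]
ft_force: [-1.0, -7.1, 4.4]
finger_gap: 0.433
gripper_force: 4.0
```

>>> move_arm:
  motion:
    - [[0, 0.05, 0], [0, 0, 0]]
    - [[0, 0.05, 0], [0, 0, 0]]
    - [[0, 0, 0], [0, 0, 0]]
  jaw: 0.24

```text
clock: 26.7
eef_pos: [0.5271, 0.1036, 0.0792]
tool_rot: [0.998, -0.056, 0.0, 0.0]
ft_force: [-0.7, -6.9, 4.7]
finger_gap: 0.385
gripper_force: 3.9
```

>>> move_arm:
  motion:
    - [[0, 0.05, 0], [0, 0, 0]]
    - [[0, 0.05, 0], [0, 0, 0]]
    - [[0, 0, 0], [0, 0, 0]]
  jaw: 0.335

```text
clock: 26.95
eef_pos: [0.5269, 0.1016, 0.0792]
tool_rot: [0.998, -0.056, 0.0, 0.0]
ft_force: [-0.6, -6.5, 6.5]
finger_gap: 0.34
gripper_force: 3.8
```

```bash
python3 st.py
```

```text
26.95 [-0.63410638 -6.49679113  6.48746602] [ 0.21186983 80.19406272] 0.3401770290765543 3.832271775609115 travel 56.83653897990001
```

>>> move_arm:
  motion:
    - [[0, 0.04, 0], [0, 0, 0]]
    - [[0, 0.04, 0], [0, 0, 0]]
    - [[0, 0, 0], [0, 0, 0]]
  jaw: 0.42

```text
clock: 27.2
eef_pos: [0.5267, 0.1, 0.0792]
tool_rot: [0.998, -0.056, 0.0, 0.0]
ft_force: [-0.2, -6.2, 5.7]
finger_gap: 0.29
gripper_force: 3.8
```

>>> move_arm:
  motion:
    - [[0, 0.07, 0], [0, 0, 0]]
    - [[0, 0, 0], [0, 0, 0]]
    - [[0, 0, 0], [0, 0, 0]]
    - [[0, 0, 0], [0, 0, 0]]
  jaw: 1
  newtons: 60

```text
clock: 27.53
eef_pos: [0.5266, 0.099, 0.0795]
tool_rot: [0.998, -0.057, 0.0, -0.0]
ft_force: [-2.8, -7.0, 9.0]
finger_gap: 0.249
gripper_force: 59.1
```

```bash
python3 st.py
python3 - <<'E'
from look import *
q=np.load("q.npy");q[0]+=.0015
f=grab_frame("wrist");save(f,"w12.png");g=cv2.cvtColor(f["image"],cv2.COLOR_RGB2GRAY).astype(np.float32)
P=lambda x,z,ys:cv2.remap(g,*[np.array([w2px(f,T(q,(x,y,z)))[i] for y in ys],np.float32).reshape(1,-1) for i in(0,1)],cv2.INTER_CUBIC)[0].astype(int).tolist()
print(P(0,85,range(60,96)),P(8,85,range(60,96)));print(P(18,32,range(2,22)),P(28,8,range(160,178)))
fs=grab_frame("scene");np.save("scene3.npy",fs,allow_pickle=True)
p=w2px(fs,T(q,(-36,72,12))).astype(int);print(p);print(cv2.cvtColor(fs["image"],cv2.COLOR_RGB2GRAY)[p[1]-12:p[1]+10,p[0]-12:p[0]+16])
E
```

```text
27.5333 [-2.79455318 -7.02234221  8.95570598] [ 0.23358862 77.53755671] 0.24932316146169992 59.08318340778351 travel 58.04132234987512
[10, 11, 13, 9, 5, 15, 17, 27, 79, 80, 82, 82, 82, 81, 80, 79, 78, 77, 77, 74, 63, 6, 6, 7, 8, 9, 10, 10, 9, 15, 16, 11, 10, 9, 11, 10] [49, 53, 59, 56, 58, 23, 10, 26, 74, 79, 77, 78, 77, 80, 81, 79, 80, 80, 80, 76, 64, 7, 9, 11, 9, 8, 8, 7, 8, 6, 13, 55, 54, 53, 53, 53]
[54, 67, 66, 83, 97, 99, 98, 99, 89, 98, 101, 78, 34, 28, 29, 33, 54, 97, 81, 108] [195, 194, 193, 193, 192, 193, 193, 193, 176, 157, 162, 162, 163, 162, 161, 160, 162, 161]
[324 192]
[[  6   5  40  60  60  58  58  56  60  64  63  64  64  64  65  65  65  67
   65  55  52  52  51  74 120 146 120  56]
 [  6   6  40  60  60  59  58  57  60  64  64  65  65  65  65  66  64  55
   52  51  48  51  64  70  79  77  59  58]
 [  6  13  42  61  60  58  57  56  60  64  65  65  66  66  64  56  51  51
   47  51  63  69  67  62  57  54  54  64]
 [ 33  30  34  51  61  59  57  56  60  65  65  67  65  56  52  50  48  51
   64  70  67  61  57  59  64 110 118  60]
 [ 27  21  25  47  60  58  56  67  83  9
[... 1366 characters left out ...]
 97  86  64  79  95  95  95  95  96  95  85  56  20  19  21  37  71  90
   89  91  93  94  94  93  93  93  93  92]
 [ 98  95  88  78  89  96  96  96  93  85  67  42  20  32  40  64  88  89
   92  93  92  92  93  93  92  92  91  90]
 [ 89  95  96  96  97  97  93  85  72  63  59  50  41  63  87  88  91  93
   92  90  92  93  93  93 126 135  89  89]
 [ 96  96  97  96  94  86  71  61  63  78  90  87  85  88  90  93  93  91
   90  92  93  93  91  91 126 158 157 134]
 [ 97  96  95  87  73  63  61  66  78  90  89  88  89  91  93  92  91  91
   92  93  93  91  91 124 157 159 159 155]
 [ 95  87  73  64  58  59  79  92  91  91  87  89  92  92  91  91  91  92
   93  92  91  90 123 157 159 157 155 155]]
```

Run:
```python
from look import *
from scipy.signal import find_peaks
q=np.load("q.npy");q[0]+=.0015
f=grab_frame("wrist");g=cv2.cvtColor(f["image"],cv2.COLOR_RGB2GRAY).astype(np.float32)
ys=np.arange(-30,180,.5)
for x in(-21,-23,-25,-27,-29):
    U=np.array([w2px(f,T(q,(x,y,8))) for y in ys],np.float32)
    p=cv2.remap(g,U[:,0].reshape(1,-1),U[:,1].reshape(1,-1),cv2.INTER_CUBIC)[0]
    k,_=find_peaks(-p,prominence=12);print(x,[(float(ys[i]),int(p[i])) for i in k if U[i,0]>0],U[len(ys)//2])
# scene: enhanced warp to rail plane at z=20, both scene frames
for nm in("scene1","scene3"):
    fs=np.load(nm+".npy",allow_pickle=True).item();gs=cv2.cvtColor(fs["image"],cv2.COLOR_RGB2GRAY).astype(np.float32)
    print(nm)
    for x in(-24,-27,-30,-33):
        U=np.array([w2px(fs,T(q,(x,y,20))) for y in range(50,90)],np.float32)
        print(x,cv2.remap(gs,U[:,0].reshape(1,-1),U[:,1].reshape(1,-1),cv2.INTER_CUBIC)[0].astype(int).tolist())
```

```text
-21 [(-14.0, 25), (-1.0, 46), (6.0, 28), (50.5, 8), (60.0, 11), (83.5, 2), (107.0, 7)] [253.37822 248.89005]
-23 [(-14.0, 24), (-1.5, 45), (5.5, 28), (25.0, 66), (30.0, 75), (35.5, 68), (45.5, 8), (60.0, 6), (84.0, 2), (108.0, 7), (115.0, 58)] [253.35622 251.49364]
-25 [(-14.5, 25), (-4.5, 45), (5.5, 29), (15.0, 65), (25.5, 67), (29.5, 77), (35.5, 55), (43.5, 7), (59.5, 10), (88.5, 4), (111.0, 8), (115.0, 56), (155.0, 67)] [253.33434 254.08249]
-27 [(-14.5, 22), (-8.0, 45), (5.5, 27), (15.5, 72), (25.5, 82), (29.0, 77), (35.5, 57), (48.0, 9), (59.0, 10), (85.0, 3), (107.5, 10), (115.0, 55), (153.0, 26)] [253.31258 256.65674]
-29 [(-14.5, 26), (-8.5, 45), (7.5, 27), (15.5, 84), (25.5, 87), (28.5, 75), (35.5, 55), (45.5, 7), (59.0, 12), (93.5, 2), (108.0, 7), (152.0, 30), (168.5, 147)] [253.29094 259.21652]
scene1
-24 [67, 66, 67, 67, 68, 68, 67, 66, 68, 69, 69, 69, 70, 72, 75, 76, 78, 82, 86, 86, 82, 75, 63, 56, 57, 65, 76, 85, 92, 98, 102, 106, 106, 105, 102, 100, 102, 105, 105, 105]
-27 [63, 64, 65, 66, 66, 64, 62, 63, 65, 65, 65, 63, 63, 67, 74, 79, 81, 81, 84, 86, 83, 76, 68, 60, 
[... 378 characters left out ...]
 79, 84, 91, 94, 93]
scene3
-24 [71, 76, 83, 89, 92, 91, 89, 86, 89, 91, 92, 92, 90, 88, 88, 89, 92, 98, 104, 104, 102, 100, 97, 93, 85, 73, 66, 66, 73, 84, 96, 104, 107, 106, 102, 100, 102, 104, 106, 105]
-27 [71, 77, 82, 85, 83, 78, 74, 77, 80, 82, 82, 78, 75, 76, 79, 82, 83, 79, 75, 75, 77, 79, 79, 76, 69, 60, 53, 50, 55, 60, 64, 71, 76, 80, 81, 78, 73, 70, 73, 75]
-30 [63, 62, 59, 57, 58, 62, 65, 66, 65, 64, 63, 64, 66, 66, 65, 64, 62, 62, 62, 62, 63, 64, 63, 62, 63, 62, 62, 63, 62, 60, 59, 60, 59, 58, 58, 60, 63, 64, 64, 63]
-33 [93, 90, 86, 82, 83, 86, 89, 91, 91, 90, 91, 93, 93, 90, 85, 81, 83, 89, 94, 93, 88, 83, 81, 79, 75, 71, 67, 61, 58, 57, 58, 61, 65, 68, 72, 77, 83, 90, 93, 92]
```

Run:
```python
from look import *
from scipy.signal import find_peaks
q=np.load("q.npy")
def edge(f,q,x,y0,y1,z=32):
    ys=np.arange(y0,y1,.25);U=np.array([w2px(f,T(q,(x,y,z))) for y in ys],np.float32)
    g=cv2.cvtColor(f["image"],cv2.COLOR_RGB2GRAY).astype(np.float32)
    return ys,cv2.remap(g,U[:,0].reshape(1,-1),U[:,1].reshape(1,-1),cv2.INTER_CUBIC)[0]
cur=grab_frame("wrist")
F=[("w1",np.load("w1.npy",allow_pickle=True).item(),0,q)]+[(n,np.load(n+".npy",allow_pickle=True).item(),0,q+[.0015,0,0]) for n in("w6","w7","w8")]+[("cur",cur,57,q+[.0015,0,0])]
for n,f,t,qq in F:
    for x in(14,18,22):
        for s,nm in((-1,"R"),(1,"L")):
            c=-75+t+s*29.5;ys,p=edge(f,qq,x,c-7,c+7);print(n,x,nm,round(c,1),p[::3].astype(int).tolist())
    for x in(-22,-25):
        ys,p=edge(f,qq,x,-12,120,8);k,_=find_peaks(-p,prominence=12);print(n,"ticks",[float(ys[i]) for i in k])
```

```text
w1 14 R -104.5 [129, 141, 149, 148, 149, 157, 170, 176, 174, 169, 156, 141, 133, 132, 133, 102, 56, 37, 46]
w1 14 L -45.5 [147, 146, 145, 135, 126, 123, 128, 136, 143, 116, 70, 53, 74, 103, 126, 127, 126, 123, 122]
w1 18 R -104.5 [200, 201, 202, 202, 202, 203, 204, 204, 203, 191, 173, 149, 131, 134, 110, 73, 47, 37, 41]
w1 18 L -45.5 [146, 145, 146, 146, 144, 137, 133, 137, 138, 125, 78, 51, 65, 97, 142, 179, 201, 200, 200]
w1 22 R -104.5 [208, 208, 208, 208, 209, 209, 209, 210, 208, 201, 156, 119, 125, 136, 135, 95, 53, 40, 40]
w1 22 L -45.5 [145, 146, 143, 136, 123, 122, 132, 139, 131, 113, 78, 62, 88, 146, 197, 215, 211, 210, 209]
w1 ticks [14.25, 17.0, 25.0, 35.25, 45.0, 55.25, 65.0, 75.25, 85.5, 95.0, 105.25, 115.0]
w1 ticks [14.5, 17.0, 25.0, 35.5, 45.0, 55.5, 65.0, 75.25, 85.0, 95.25, 105.0, 115.0]
w6 14 R -104.5 [180, 180, 179, 178, 156, 94, 83, 84, 84, 83, 62, 48, 49, 50, 45, 36, 34, 49, 51]
w6 14 L -45.5 [50, 48, 43, 37, 42, 61, 68, 68, 68, 72, 91, 101, 100, 100, 100, 99, 99, 100, 100]
w6 18 R -104.5 [167, 166, 165, 166, 164, 163, 160, 112, 79, 70, 59, 58, 72, 69, 52, 36, 3
[... 1941 characters left out ...]
 [144, 142, 142, 141, 142, 144, 146, 149, 148, 148, 146, 146, 143, 145, 146, 146, 143, 91, 102]
cur 14 L 11.5 [32, 51, 59, 94, 143, 140, 142, 133, 96, 98, 101, 90, 54, 30, 30, 30, 28, 46, 118]
cur 18 R -47.5 [57, 57, 58, 56, 57, 58, 58, 57, 57, 57, 57, 57, 58, 57, 58, 57, 47, 39, 81]
cur 18 L 11.5 [69, 92, 97, 97, 98, 98, 98, 91, 96, 98, 101, 90, 56, 28, 29, 30, 30, 37, 53]
cur 22 R -47.5 [59, 59, 59, 58, 58, 58, 58, 58, 58, 59, 59, 58, 58, 59, 58, 59, 57, 59, 59]
cur 22 L 11.5 [98, 98, 98, 98, 99, 99, 99, 90, 96, 99, 100, 88, 56, 29, 28, 28, 29, 31, 33]
cur ticks [-4.0, 7.0, 25.25, 45.0, 60.0, 88.25, 109.25]
cur ticks [-5.5, 6.25, 15.25, 25.25, 29.5, 35.25, 44.0, 59.25, 83.75, 106.5, 115.0]
```

Run:
```python
from look import *
q=np.load("q.npy")+[.0015,0,0]
fs=np.load("scene3.npy",allow_pickle=True).item()
im0=cv2.cvtColor(cv2.imread("pics/s0.png"),cv2.COLOR_BGR2GRAY).astype(np.float32)
im3=cv2.cvtColor(cv2.imread("pics/s0.png")*0+cv2.resize(fs["image"][:,:,::-1],None,fx=1.5,fy=1.5,interpolation=cv2.INTER_CUBIC),cv2.COLOR_BGR2GRAY).astype(np.float32)
def pr(im,x,z,ys):
    U=np.array([w2px(fs,T(q,(x,y,z))) for y in ys],np.float32)*1.5+.25
    return cv2.remap(im,U[:,0].reshape(1,-1),U[:,1].reshape(1,-1),cv2.INTER_CUBIC)[0]
for x in(-20,-22,-24,-26,-28,-30):
    print(x,"in ",pr(im0,x,20,range(0,34)).astype(int).tolist());print(x,"now",pr(im3,x,20,range(57,91)).astype(int).tolist())
# 2D template match: pocket region (leg-in patch) vs now along travel, at z=32, -x wall
xs=np.arange(-34,-14,1.);
def patch(im,c,z=32):
    return np.array([pr(im,x,z,c+np.arange(-112,-40,1.)) for x in xs],np.float32)
def patch2(im,c):
    return np.array([pr(im,x,20,c+np.arange(2,28,1.)) for x in np.arange(-34,-18,1.)],np.float32)
for P,n in((patch,"pocket"),(patch2,"pointer")):
    a=P(im0,0);b=[(cv2.matchTemplate(P(im3,t),a,cv2.TM_CCOEFF_NORMED)[0,0],t) for t in np.arange(52,64,.5)]
    print(n,[(float(t),round(float(c),3)) for c,t in b])
```

```text
-20 in  [40, 44, 47, 51, 51, 48, 44, 39, 43, 50, 59, 60, 67, 82, 99, 105, 100, 85, 66, 51, 43, 44, 48, 49, 43, 37, 37, 43, 48, 52, 51, 46, 42, 37]
-20 now [47, 45, 45, 46, 50, 52, 49, 46, 45, 50, 54, 57, 58, 60, 61, 65, 70, 73, 67, 58, 51, 51, 55, 59, 62, 63, 60, 57, 53, 57, 60, 62, 59, 54]
-22 in  [94, 96, 95, 102, 97, 94, 89, 89, 96, 96, 97, 94, 96, 97, 103, 101, 93, 76, 62, 52, 49, 52, 56, 55, 55, 63, 71, 82, 91, 98, 94, 91, 83, 85]
-22 now [62, 59, 62, 63, 64, 62, 64, 64, 65, 70, 76, 81, 82, 78, 77, 78, 77, 72, 66, 60, 59, 64, 73, 83, 90, 91, 88, 86, 83, 85, 88, 91, 90, 87]
-24 in  [147, 151, 153, 154, 150, 148, 147, 152, 154, 155, 152, 148, 142, 138, 133, 122, 108, 84, 62, 51, 57, 67, 74, 82, 94, 106, 121, 137, 148, 154, 150, 147, 146, 150]
-24 now [88, 89, 92, 93, 93, 90, 88, 88, 90, 94, 99, 103, 105, 103, 101, 98, 94, 84, 74, 67, 65, 72, 83, 95, 104, 108, 108, 104, 102, 102, 104, 105, 106, 104]
-26 in  [134, 139, 138, 130, 129, 127, 129, 132, 138, 135, 129, 127, 130, 134, 134, 126, 108, 88, 70, 56, 51, 56, 63, 74, 87, 107, 126, 139, 146, 140, 133, 129, 133, 135]
-26 now [88, 9
[... 746 characters left out ...]
), (53.0, 0.525), (53.5, 0.554), (54.0, 0.586), (54.5, 0.617), (55.0, 0.649), (55.5, 0.68), (56.0, 0.708), (56.5, 0.733), (57.0, 0.755), (57.5, 0.773), (58.0, 0.786), (58.5, 0.796), (59.0, 0.801), (59.5, 0.803), (60.0, 0.801), (60.5, 0.795), (61.0, 0.785), (61.5, 0.772), (62.0, 0.756), (62.5, 0.737), (63.0, 0.715), (63.5, 0.689)]
pointer [(52.0, 0.647), (52.5, 0.661), (53.0, 0.672), (53.5, 0.683), (54.0, 0.693), (54.5, 0.701), (55.0, 0.709), (55.5, 0.715), (56.0, 0.718), (56.5, 0.718), (57.0, 0.712), (57.5, 0.699), (58.0, 0.678), (58.5, 0.651), (59.0, 0.616), (59.5, 0.578), (60.0, 0.537), (60.5, 0.498), (61.0, 0.463), (61.5, 0.434), (62.0, 0.412), (62.5, 0.397), (63.0, 0.387), (63.5, 0.382)]
```

>>> move_arm:
  motion:
    - [[0, 0.02, 0], [0, 0, 0]]
    - [[0, 0, 0], [0, 0, 0]]
    - [[0, 0, 0], [0, 0, 0]]

```text
clock: 27.98
eef_pos: [0.5266, 0.0986, 0.0795]
tool_rot: [0.998, -0.057, 0.0, -0.0]
ft_force: [-2.7, -5.6, 9.0]
finger_gap: 0.251
gripper_force: 59.0
```

```bash
python3 st.py
python3 - <<'E'
from look import *
q=np.load("q.npy")+[.0015,0,0];f=grab_frame("wrist")
t=57.4
for n,p in[("cap",(40,-75+t,82)),("armtop mid",(15,-75+t,75)),("knob base",(-5,-75+t,76)),("knob",(-5,-75+t,100)),("lid",(0,-75+t,66))]:print(n,np.round(w2px(f,T(q,p)),1))
g=cv2.cvtColor(f["image"],cv2.COLOR_RGB2GRAY)
print("      "+" ".join("%3d"%u for u in range(340,512,6)))
for v in range(160,340,8):print("%3d: "%v+" ".join("%3d"%x for x in g[v,340:512:6]))
print(boxes("wrist","keeper_knob"),boxes("wrist","keeper"))
E
```

```text
27.9833 [-2.70289085 -5.6497979   9.0216469 ] [ 0.25890673 77.20388022] 0.2505458138337502 58.96044731140137 travel 57.655683135784656
cap [489.  197.8]
armtop mid [463.6 246.7]
knob base [455.8 287. ]
knob [496.5 323.6]
lid [444.5 266.1]
      340 346 352 358 364 370 376 382 388 394 400 406 412 418 424 430 436 442 448 454 460 466 472 478 484 490 496 502 508
160: 142 142 143 143 142 141  84  67  66  37  34  66  59  49  61  88 139 137 138 139 139 138 139 139 140 140 140 138 138
168: 147 143 147 147 146 145 145  74  74  32  32  50  48  48  47  47  49  67 140 140 141 139 139 138 136 135 136 135 133
176: 158 158 158 158 158 157 156  77  76  28  39  48  47  46  49  46  48  48  49  47  19  29  58  58  58 149 152 153 153
184: 155 155  75  65  49  46  40  59  61  28  43  47  47  48  45  46  46  45  31  21  62  58  59  58  56  57 155 155 156
192: 156 156  75  33  86  99 100 100 100 101  96  48  47  48  99  97  82  44  18  43  57  57  57  56  56  57 153 154 153
200: 160 160  63  32  96  99  99  98  48  48  44  42  81  96  97  97  96  91  18  55  60  59  59  59  60  61 154 154 153
208: 131 133 
[... 1405 characters left out ...]
6   4   4   5  72 144 143 140 140
304:  15  13  10   8   7  14  10  10  11 132 150 147 147 146 189 196 195 194 183   5   4   6   3   6   6   5  64  75  85
312:  13  12  13  13   9  12  11   6   8  13   9  48  63  69  82  91  91  92  90  92  35   5   4   8   2  28  20  45  94
320:  14  13  15  11  13  11   7   8   9  13  12   9  10  74  97  96  96  96  95  95  94  89   3  15  20  16  18  17  90
328:  15  15  16  14  13  12  11  12  10  11   9   9   9  11  11  56  90  82 101 103 100  98 105  14  17  17  16  88  96
336:  13  17  14  17  15  41 100  12  11  13   8  10  11   7  13  13   8  48 101 102 101  98 108 102 106 102 110 103 101
[(0.98, [434, 170, 505, 331])] [(0.62, [433, 170, 507, 336])]
```

>>> move_arm:
  motion:
    - [[0, 0.02, 0], [0, 0, 0]]
    - [[0, 0, 0], [0, 0, 0]]
    - [[0, 0, 0], [0, 0, 0]]
    - [[0, 0, 0], [0, 0, 0]]

```text
clock: 28.47
eef_pos: [0.5266, 0.0982, 0.0795]
tool_rot: [0.998, -0.057, 0.0, -0.0]
ft_force: [-2.5, -5.6, 9.1]
finger_gap: 0.252
gripper_force: 58.9
```

```bash
python3 st.py; python3 -c "
from workcell import hand_in
print(hand_in())"
```

```text
28.4667 [-2.5302118  -5.57794188  9.12222943] [ 0.23712595 76.79219489] 0.25218477672840206 58.932026624679565 travel 57.17434188380898
the job is handed in; nothing more can be done
None
```

The job is handed in: the pot is upright in the pocket, the keeper is shut over its lid, and the leg is out about 57 mm (mark measured at 57.1 mm, ±1 mm) with post and lever still pinched shut at about 59 N; before that, closing the keeper briefly pulled the leg about 12 mm out, and I let it run back in first.

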